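# Warm pot to the folding stand, checked, with the cups laid out

## Robot

A 6-joint arm with a two-finger parallel gripper is mounted at the origin on a cart in front of the work surface, level with it; the furniture and walls round the work are solid. World frame = base frame: x ahead of the robot, y to its left, z up, the work surface at z = 0. Lengths are in m, angles in rad, forces in N, time in s.
With the tool pointing down it reaches from about 0.375 to 0.975 m from the base axis. Payload 3.8 kg.
Tool frame: the origin (TCP) lies on the mounting face of the last link; the fingertips stand 173 mm ahead of it and the grasp point (between the pads) lies 155 mm ahead of it (bot.hold_point_z is the distance from the TCP to the grasp point, in m); z points along the fingers, y is the line along which they close (so a half turn about z gives the same grasp; the last joint's range is limited). The gripper opens to 85 mm and grips with 20 to 120 N. Pads are 22 mm wide; open, the fingers measure 114 mm over their backs; the gripper's body (76 mm by 85 mm) begins 54 mm behind the grasp point. The pads swing forward as they close: fully open they stand 13 mm farther back than shut.
Start: joints at [-1.305, 0.264, 1.604, -0, 1.274, -0.037], TCP at [0.201, -0.644, 0.405] pointing down, gripper open.
Joint ranges: [-2.63, 2.63], [-0.94, 2.18], [0.31, 2.57], [-1.31, 4.45], [0, 2.66], [-2.55, 2.55]. Speed limits (rad/s): [2.57, 2.57, 3.14, 3.14, 3.14, 3.14].

## Interface

Orientations are given as a rotation vector (axis times angle).
In Python, from workcell import bot, optics gives the robot as it stands.
- The arm moves only by the shell command python3 -m jog 'ROWS' [OPENING] [FORCE]. ROWS is JSON, a list of rows, each an object of numbers: "dx", "dy", "dz": the shift along the tool's x, y, z in mm; "ax", "ay", "az": the turn, a rotation vector about the tool's x, y, z in degrees. A call has 1 to 20 rows; each row shifts and turns the commanded pose from where the row before left it, along the tool's axes as they then stand; what a row does not reach is not made up. A row lasts 1/12 s, in which the tool goes at most 41.7 mm and 7.16 degrees, less where a joint would pass 70% of its speed; a pose out of reach is approached as far as the arm can. A call with a gripper value outside its range is refused whole. OPENING is the opening, from 0 (shut) to 1 (fully open), set as the call begins (- or left out, the last holds). The fingers move at their own pace and stop on an object; FORCE is the grip in N (left out, the last holds). Time passes only in rows, so rows that do not move let the fingers close. It gives the time, the measured TCP pose, the force, the opening and the grip force at its end, in the units of the state.
- bot.read_state(): the state, without advancing time (a new reading comes with each control period).
- optics.read_camera(name): name is "scene" or "side" or "wrist"; returns a dict with "img" (420x560x3 uint8, red, green, blue), "vertical_fov" (degrees; the focal length in pixels is half the picture's height over the tangent of half this angle, whatever the lens; pixels are square), "cx", "cy" (the principal point, pixels), "R" (3x3) and "t" (3): a world point X has camera coordinates R X + t; the wrist camera has in their place "tool_from_camera" (4x4, takes a point from camera to tool coordinates, whose origin is the TCP and whose axes are the flange's). Camera axes: x right, y down, z forward; pixel columns grow to the right and rows downward; lengths in m; the calibration is good to about 2 mm. A picture is of the moment at which its call begins: read the wrist's pose just before it. There is no depth.
- bot.finish_job(): hands the job in; it is judged then, once.
The state is a dict: "time": time; "q": joint angles; "joint_vel": joint speeds; "joint_torque": joint torques, N m; "tool_pos": TCP position; "tcp_rot": TCP orientation; "wrist_force": force on the tool from outside, world axes, zero at the start; "torque": the same for the moment, N m; "width": opening from 0.0 (shut) to 1.0 (fully open); "grip_force": force on a finger pad.
Only numpy, scipy, OpenCV 4.12 (cv2) and the standard library are available. Lean on these libraries where they do the work, as an engineer would, in place of code of your own. Each camera call takes 0.05 s, during which the arm holds its last target. There are 200 camera calls.

## Task

Get the hot drink ready to serve: first swing the folding pot stand up by its wooden tab until it snaps over centre and stays open, then take the infrared thermometer from its holder and hold it still for a good second just above the rim of the red pot, pointing down at the middle of the pot's floor while the pot is still on the warming plate. After that lift the pot by its handle, keeping it level, and stand it in the middle of the opened stand. Also finish with the thermometer back upright in its holder and every white cup flat on the wooden serving tray, mouth down as they are; leave the little dropper bottle and the lemon behind alone.

Things in the scene. Friction and masses are not known exactly. Their poses are not given: they have to be found in the camera images.
- stand: steel base frame of the folding pot stand, fixed. Origin on the worktop in the middle of its footprint (211 x 136 mm); x points from the tab side to the far side, y along the leg hinges (12 mm up; legs 45 mm). The slatted beech top, 120 x 136 x 14 mm, stays level: folded, its middle is at x = -10 mm, upper face 34 mm up; open, x = +45 mm, 70 mm up
- stand_legs (a joint): leg angle, rad: 0 folded, 1.40 legs upright, 1.64 fully open, leaning past upright on the stops. With f = 0.175 + this angle, the top is displaced from the hinges by -45 cos f mm along the stand's x and 45 sin f mm up. A spring holds both ends: below about 1.0 it drives the top back down (the tab needs up to about 12 N), past about 1.15 it snaps it open and keeps it there
- stand_tab (a point): grip point of the wooden finger tab on the -x edge of the stand's top: the tab is 22 mm wide (y), 14 mm thick and sticks out 36 mm; this point is in its mid-thickness, 17 mm from its end. It moves with the top, which stays level, so the gripper need not turn. Axes as stand
- stand_plate (a point): middle of the upper face of the stand's slatted top (120 x 136 mm); axes as stand
- warmer: round white electric warming plate with dark steel top, 132 mm diameter, 16 mm high, fixed; origin under its middle
- pot: red enamel coffee pot, 0.32 kg, 108 mm across and 105 mm high, with one straight red handle. Origin on its underside, midway between the pot's far wall and the handle's end; +z up. The pot's axis is at y = +49 mm; the handle points to -y, from the wall at y = -5 to its end at y = -104 mm, up to 19 mm wide, between 81 and 100 mm up
- pot_floor (a point): middle of the pot's inside floor, on the pot's axis, 6 mm above its underside (the rim is 99 mm above this point)
- pot_handle (a point): grip point inside the pot's handle, y = -40 mm, 90 mm above the underside; pinch across the handle (pot x) from above with 55 to 70 N (the pot then droops by 2 or 3 degrees; weaker lets it sag, and a crushing grip makes it jump when it touches down)
- thermometer: white pen-type infrared thermometer, 90 mm long, 0.11 kg; lens at the black lower end. Origin in the middle of the lens end, +z up through the body; it looks along -z. White body 26 mm (x) by 34 mm (y) from z = 24 to 90 mm, black nose 24 mm diameter below
- holder: grey holder of the thermometer, fixed: foot 64 x 72 x 6 mm with an upright sleeve open at the top, 34 mm (x) by 42 mm (y) inside, rim 37 mm up. Origin under its middle. The thermometer stands in it lens down on the foot (its origin 6 mm above the holder's)
- tray: dark wooden serving tray, fixed, 140 mm (x) by 250 mm (y), rim 14 mm high and 5 mm wide, floor 5 mm above the worktop; origin under its middle. A wall cabinet hangs 0.69 m over this back part of the worktop: more than 0.54 m from the robot's axis keep the hand below about 0.17 m, or the forearm may strike it
- cup_1: washed white porcelain cup with a ring handle, standing mouth down. Origin on the underside (rim plane), middle of cup and handle together; +z up. The cup's own axis is at y = +13 mm; the 10 mm thick handle points to -y, to y = -44 mm. 62 mm across at the rim, about 57 mm across above 30 mm up, 51 mm high. May be absent
- cup_2: washed white porcelain cup with a ring handle, standing mouth down. Origin on the underside (rim plane), middle of cup and handle together; +z up. The cup's own axis is at y = +13 mm; the 10 mm thick handle points to -y, to y = -44 mm. 60 mm across at the rim, about 56 mm across above 30 mm up, 56 mm high, thin gilt line. May be absent
- cup_3: washed white porcelain cup with a ring handle, standing mouth down. Origin on the underside (rim plane), middle of cup and handle together; +z up. The cup's own axis is at y = +13 mm; the 10 mm thick handle points to -y, to y = -44 mm. 62 mm across at the rim, about 57 mm across above 30 mm up, 51 mm high. May be absent
- cup_1_mid (a point): point on cup_1's own axis at its underside
- cup_2_mid (a point): point on cup_2's own axis at its underside
- cup_3_mid (a point): point on cup_3's own axis at its underside
- sweetener: small dropper bottle at the back, 33 x 34 x 102 mm, leave alone; origin under its middle
- lemon: lemon at the back, 72 x 57 x 58 mm, leave alone; origin under its middle
Mind the look-alikes: they are no part of the job. What is shaped like the thermometer but orange is not meant.

How it is judged:
By the outcome, as a careful person would: the job done as asked, in the order asked, and still so for the second after the job is handed in, with the robot touching nothing.
Of cup_1, cup_2, cup_3 only 2 to 3 are there at a start; the rules pass over those that are not, and their reading is None.
At some moment in a run one of cup_1, cup_2, cup_3 may be knocked a few centimetres aside while the robot is not near it.
It also fails if it takes over 192 s, if anything falls off the work surface, if the arm or the gripper's body presses on something with over 40 N, if the wrist force passes 120 N, or if a joint passes its speed limit or range.

## Working session

There is one attempt and no reset: what is moved stays moved. The work goes in short steps, Python scripts to look and compute and a shell command to move; the robot and the scene stay as the last step left them, time stands still between calls to the robot, and variables do not carry over. Pictures are saved under pics/ and viewed, at most 14 in all, crops included, and the job is handed in when it is done.

```bash
ls; mkdir -p pics
cat > h.py <<'E'
import numpy as np, cv2
from scipy.spatial.transform import Rotation as Ro
from workcell import bot, optics
def cam(n):
    s=bot.read_state(); c=optics.read_camera(n)
    c['f']=c['img'].shape[0]/2/np.tan(np.radians(c['vertical_fov'])/2)
    if n=='wrist':
        T=np.eye(4);T[:3,:3]=Ro.from_rotvec(s['tcp_rot']).as_matrix();T[:3,3]=s['tool_pos']
        M=np.linalg.inv(T@np.array(c['tool_from_camera']));c['R']=M[:3,:3];c['t']=M[:3,3]
    c['R']=np.array(c['R']);c['t']=np.array(c['t'])
    return c
def save(c,fn): cv2.imwrite('pics/'+fn,c['img'][:,:,::-1])
def ray(c,u,v):
    d=c['R'].T@np.array([(u-c['cx'])/c['f'],(v-c['cy'])/c['f'],1.]);o=-c['R'].T@c['t'];return o,d
def onz(c,u,v,z):
    o,d=ray(c,u,v);return o+d*(z-o[2])/d[2]
def proj(c,X):
    p=c['R']@np.array(X)+c['t'];return c['f']*p[:2]/p[2]+[c['cx'],c['cy']]
E
python3 - <<'E'
from h import *
import pickle
a=[]
for n in('scene','side','wrist'):
    c=cam(n);save(c,n+'0.png');pickle.dump(c,open(n+'0.pkl','wb'));print(n,c['f'],c['cx'],c['cy'],-c['R'].T@c['t'],c['R'][2])
print(bot.read_state())
E
```

```text
pics
scene 527.3185634557562 279.4828689714999 208.84783427950117 [-0.31774672  0.77908796  0.67599174] [ 0.70893566 -0.51087226 -0.48623015]
side 502.3632042031392 274.33566867670277 216.45519439296353 [-0.13075671  0.56361243  0.79281756] [ 0.63859172 -0.39899368 -0.6580309 ]
wrist 315.42637770213855 280.2839698427342 206.15915842569595 [ 0.27021369 -0.62158608  0.37411237] [-0.27416313 -0.08491748 -0.95792672]
{'time': 0.15, 'q': array([-1.30491304e+00,  2.64608285e-01,  1.60510836e+00, -8.41445749e-06,
        1.27370256e+00, -3.68782841e-02]), 'joint_vel': array([ 0.00059594, -0.00240129, -0.00408066,  0.00061792, -0.00068011,
        0.00084815]), 'joint_torque': array([ 5.43501865e-04, -5.15905559e+01, -3.67959380e+01, -1.26024902e-04,
        8.04373616e-03,  4.42571718e-05]), 'tool_pos': array([ 0.20119469, -0.64402964,  0.40360279]), 'tcp_rot': array([-3.10387121e+00, -4.73492762e-01,  3.40163079e-04]), 'wrist_force': array([-0.11129767, -1.20861844,  0.14365253]), 'torque': array([-0.05433343, -0.00243256,  0.00419259]), 'grip_force': 0.0, 'width': 1.000057909746465}
```

View pics/scene0.png

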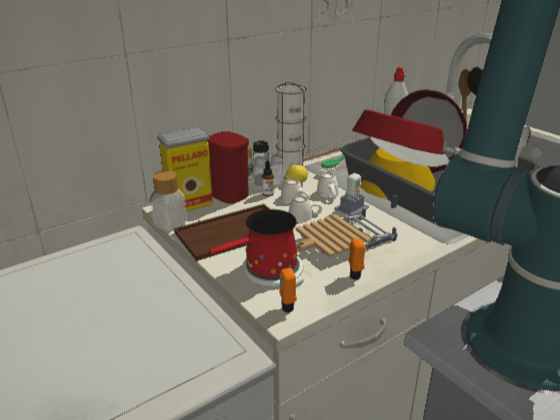

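View pics/side0.png

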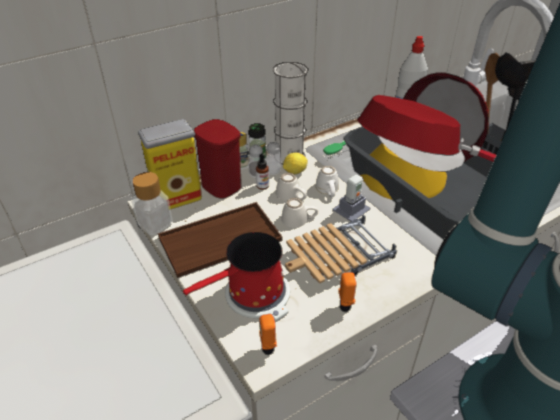

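The scene shows the pot at (272,245), stand at (345,235) with its tab at the left (310,245), holder and white thermometer at (352,195), and cups at (291,190), (328,184) and (302,208). The tray is at (225,228), and two orange decoys stand at the front. I'll enlarge both views.

Run:
```python
from h import *
import pickle
for n,(x,y) in(('scene',(160,150)),('side',(160,150))):
    c=pickle.load(open(n+'0.pkl','rb'));im=c['img'][y:y+180,x:x+250,::-1]
    im=cv2.resize(im,None,fx=3.2,fy=3.2,interpolation=cv2.INTER_CUBIC)
    for k in range(0,250,50):cv2.putText(im,str(x+k),(int(k*3.2),10),0,.4,(0,0,255));cv2.line(im,(int(k*3.2),0),(int(k*3.2),576),(255,0,255),1)
    for k in range(0,180,30):cv2.putText(im,str(y+k),(0,int(k*3.2)+10),0,.4,(0,0,255));cv2.line(im,(0,int(k*3.2)),(800,int(k*3.2)),(255,0,255),1)
    cv2.imwrite('pics/%s_c.png'%n,im)
```

```text
(no output)
```

View pics/scene_c.png

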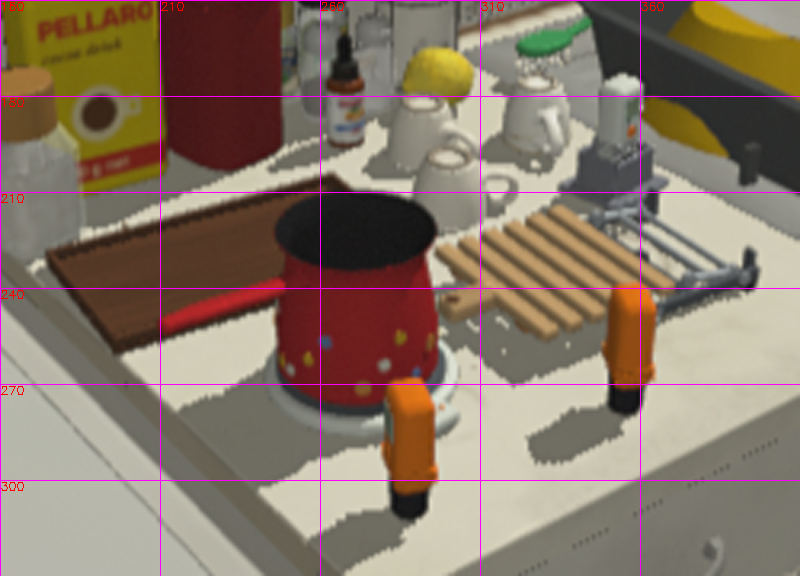

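View pics/side_c.png

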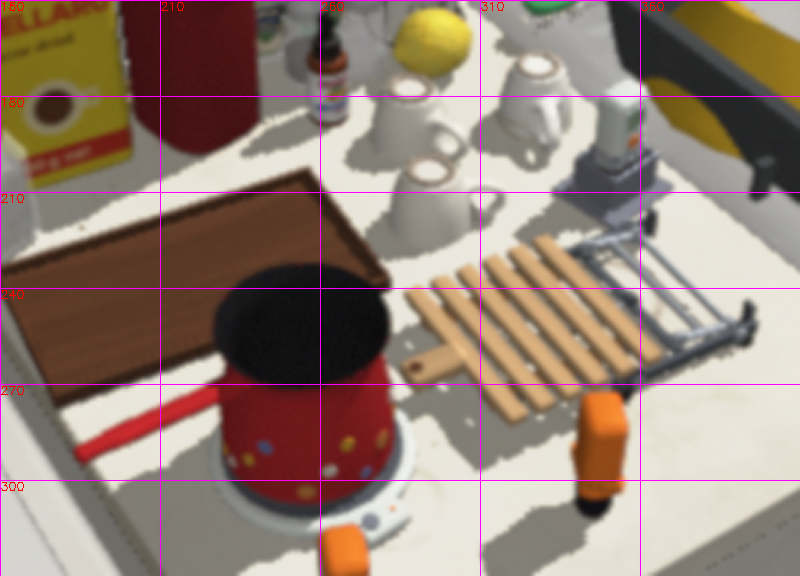

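```bash
cat > m1.py <<'E'
from h import *
import pickle
C={n:pickle.load(open(n+'0.pkl','rb')) for n in('scene','side')}
P={'A':(.034,(405,290),(437,250)),'B':(.034,(515,422),(548,337)),'Cc':(.034,(545,237),(550,207)),'D':(.034,(662,357),(672,287)),
'tabend':(.034,(406,365),(445,305)),'trayRB':(.014,(305,170),(332,175)),'trayRF':(.014,(388,282),None),'trayLF':(.014,(55,405),(118,352)),'trayLB':(.014,None,(48,252)),
'cupL':(.053,(408,88),(422,101)),'cupM':(.053,(432,168),(447,158)),'cupR':(.053,(538,65),(540,86)),
'therm':(.096,(624,97),(620,85)),'rim':(.121,(302,326),(356,231)),'rimL':(.121,(214,326),(275,231)),'rimR':(.121,(390,326),(437,231)),'hend':(.107,(80,455),(165,325)),
'cupLh':(.026,(460,145),(462,137)),'cupMh':(.026,(497,200),(512,190)),'cupRh':(.026,(548,140),(552,140))}
for k,(z,a,b) in P.items():
    r=[]
    for n,p in(('side',a),('scene',b)):
        if p: r.append(np.round(onz(C[n],160+p[0]/3.2,150+p[1]/3.2,z)*1000,1)[:2])
    print(k,*r)
E
python3 m1.py
```

```text
A [523.7 124.3] [519.1 126.8]
B [387.4 132.6] [384.9 135.4]
Cc [514.4  12.2] [518.4  18.2]
D [380.2  19.6] [380.8  23.6]
tabend [465.2 162.4] [457.2 167.3]
trayRB [692.  103.5] [690.  103.6]
trayRF [554.2 118.2]
trayLF [576.  362.3] [567.5 365.9]
trayLB [716.9 345.6]
cupL [691.9   9.8] [692.7   9.6]
cupM [602.3  48.8] [600.2  55. ]
cupR [660.9 -91.4] [656.3 -88.7]
therm [549.9 -81. ] [552.9 -81.1]
rim [456.5 242.2] [455.5 243. ]
rimL [484.9 285.5] [486.5 285.3]
rimR [428.1 198.9] [424.5 200.8]
hend [449.8 390.1] [451.8 387.3]
cupLh [640.   -3.3] [662.1  -9.5]
cupMh [572.6  11.1] [567.1  15.2]
cupRh [608.  -62.8] [613.3 -66.6]
```

View pics/wrist0.png

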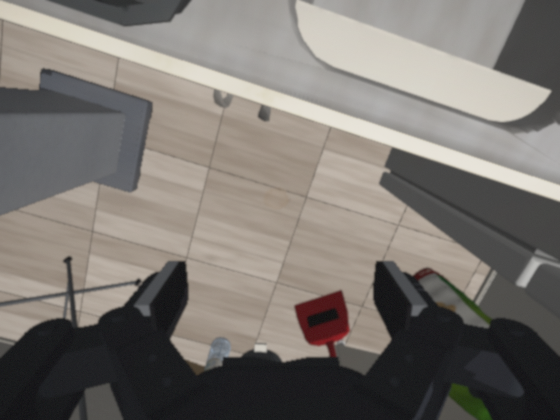

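The points from the two views agree to a few millimetres, and the wrist picture shows only the floor. Next I'll check rack clearance and write the motion calculator.

```bash
cat >> h.py <<'E'
def orient(yaw,tilt=0):
    "tool x at world yaw (deg); tilt raises tool x (tips go towards +x tool heading)"
    y=np.radians(yaw);x=np.array([np.cos(y),np.sin(y),0]);yy=np.array([np.sin(y),-np.cos(y),0])
    return Ro.from_matrix(np.c_[x,yy,[0,0,-1]])*Ro.from_rotvec([0,-np.radians(tilt),0])
def grasp(s=None):
    s=s or bot.read_state();r=Ro.from_rotvec(s['tcp_rot']);return np.array(s['tool_pos'])+r.apply([0,0,bot.hold_point_z]),r
def go(*targets):
    "targets (x,y,z mm,yaw,tilt): prints turn first, then shift in turned axes"
    p,r=grasp();print('t',round(bot.read_state()['time'],1),'now',np.round(p*1000,1),'xyaw',np.round(np.degrees(np.arctan2(*r.as_matrix()[[1,0],0])),2),'z',np.round(r.as_matrix()[:,2],3))
    for t in targets:
        q=np.array(t[:3])/1000;R=orient(*t[3:])
        turn=(r.inv()*R).as_rotvec(degrees=True)
        # turning about the TCP moves the grasp point
        p2=p+R.apply([0,0,bot.hold_point_z])-r.apply([0,0,bot.hold_point_z])
        print(t,'turn',np.round(turn,2),'shift',np.round(R.inv().apply(q-p2)*1000,1));p,r=q,R
E
python3 - <<'E'
from h import *
import pickle
s=pickle.load(open('side0.pkl','rb'))
for u,v,z in((440,255,.08),(360,115,.2),(465,152,.17),(400,100,.2),(345,140,.13),(296,162,.04),(262,185,0)):print(u,v,onz(s,u,v,z))
print(bot.hold_point_z); go((455,120,230,86.6,0))
E
```

```text
440 255 [ 0.28415798 -0.07938838  0.08      ]
360 115 [ 0.63700006 -0.15498191  0.2       ]
465 152 [ 0.42492043 -0.27868628  0.17      ]
400 100 [ 0.6388005 -0.2817747  0.2      ]
345 140 [ 0.6554638  -0.13263317  0.13      ]
296 162 [ 0.7500259  -0.05560496  0.04      ]
262 185 [0.7602683  0.04301917 0.        ]
0.1547
t 0.1 now [ 201.1 -643.8  248.9] xyaw 17.35 z [-0.     0.002 -1.   ]
(455, 120, 230, 86.6, 0) turn [ -0.09  -0.07 -69.25] shift [777.7 208.   18.9]
```

```bash
python3 -m jog '[{"dz":-20,"az":-5.77},{"dz":-20,"az":-5.77},{"dz":-20,"az":-5.77},{"dz":-20,"az":-5.77},{"az":-5.77},{"az":-5.77},{"az":-5.77},{"az":-5.77},{"az":-5.77},{"az":-5.77},{"az":-5.77},{"az":-5.77}]' 1
python3 -m jog '[{"dx":30,"dy":8},{"dx":30,"dy":8},{"dx":30,"dy":8},{"dx":30,"dy":8},{"dx":30,"dy":8},{"dx":30,"dy":8},{"dx":30,"dy":8},{"dx":30,"dy":8},{"dx":30,"dy":8},{"dx":30,"dy":8},{"dx":30,"dy":8},{"dx":30,"dy":8},{"dx":30,"dy":8},{"dx":30,"dy":8},{"dx":30,"dy":8},{"dx":30,"dy":8},{"dx":30,"dy":8},{"dx":30,"dy":8},{"dx":30,"dy":8},{"dx":30,"dy":8}]'
python3 -m jog '[{"dx":30,"dy":8},{"dx":30,"dy":8},{"dx":30,"dy":8},{"dx":30,"dy":8},{"dx":30,"dy":8},{"dx":20,"dy":8},{},{},{}]'
python3 - <<'E'
from h import *
import pickle
c=cam('wrist');save(c,'w1.png');pickle.dump(c,open('w1.pkl','wb'))
T=orient(86.6,15)
go((456,152,80,86.6,15),(456,152,30,86.6,15))
E
```

```text
t 0.2 now [ 201.2 -643.9  249.1] xyaw 17.35 z [-0.     0.001 -1.   ]
(456, 152, 80, 86.6, 15) turn [ -9.13 -13.18 -68.83] shift [866.  207.1 -51.5]
(456, 152, 30, 86.6, 15) turn [0. 0. 0.] shift [12.9 -0.  48.3]invalid input
invalid input
invalid input
```

View pics/w1.png

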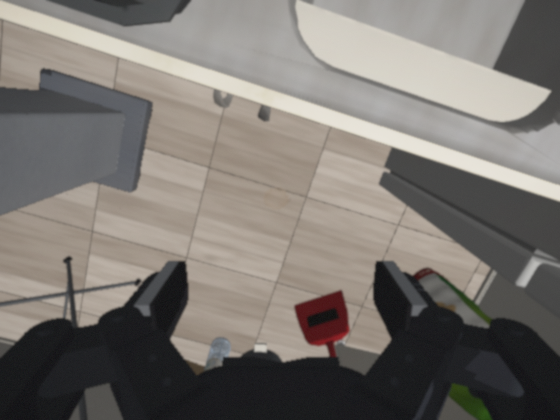

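```bash
python3 -m jog '[{"dx":0,"dy":0,"dz":-20,"ax":0,"ay":0,"az":-7.05},{"dx":0,"dy":0,"dz":-20,"ax":0,"ay":0,"az":-7.05},{"dx":0,"dy":0,"dz":-20,"ax":0,"ay":0,"az":-7.05},{"dx":0,"dy":0,"dz":0,"ax":0,"ay":0,"az":-7.05},{"dx":0,"dy":0,"dz":0,"ax":0,"ay":0,"az":-7.05},{"dx":0,"dy":0,"dz":0,"ax":0,"ay":0,"az":-7.05},{"dx":0,"dy":0,"dz":0,"ax":0,"ay":0,"az":-7.05},{"dx":0,"dy":0,"dz":0,"ax":0,"ay":0,"az":-7.05},{"dx":0,"dy":0,"dz":0,"ax":0,"ay":0,"az":-7.05}]' 1
python3 -m jog '[{"dx":38,"dy":10.4,"dz":0,"ax":0,"ay":0,"az":0},{"dx":38,"dy":10.4,"dz":0,"ax":0,"ay":0,"az":0},{"dx":38,"dy":10.4,"dz":0,"ax":0,"ay":0,"az":0},{"dx":38,"dy":10.4,"dz":0,"ax":0,"ay":0,"az":0},{"dx":38,"dy":10.4,"dz":0,"ax":0,"ay":0,"az":0},{"dx":38,"dy":10.4,"dz":0,"ax":0,"ay":0,"az":0},{"dx":38,"dy":10.4,"dz":0,"ax":0,"ay":0,"az":0},{"dx":38,"dy":10.4,"dz":0,"ax":0,"ay":0,"az":0},{"dx":38,"dy":10.4,"dz":0,"ax":0,"ay":0,"az":0},{"dx":38,"dy":10.4,"dz":0,"ax":0,"ay":0,"az":0},{"dx":38,"dy":10.4,"dz":0,"ax":0,"ay":0,"az":0},{"dx":38,"dy":10.4,"dz":0,"ax":0,"ay":0,"az":0},{"dx":38,"dy":10.4,"dz":0,"ax":0,"ay":0,"az":0},{"dx":38,"dy":10.4,"dz":0,"ax":0,"ay":0,"az":0},{"dx":38,"dy":10.4,"dz":0,"ax":0,"ay":0,"az":0},{"dx":38,"dy":10.4,"dz":0,"ax":0,"ay":0,"az":0},{"dx":38,"dy":10.4,"dz":0,"ax":0,"ay":0,"az":0},{"dx":38,"dy":10.4,"dz":0,"ax":0,"ay":0,"az":0},{"dx":0,"dy":0,"dz":0,"ax":0,"ay":0,"az":0},{"dx":0,"dy":0,"dz":0,"ax":0,"ay":0,"az":0}]'
python3 - <<'E'
from h import *
import pickle
c=cam('wrist');save(c,'w2.png');pickle.dump(c,open('w2.pkl','wb'))
go((456,152,80,86.6,15),(456,152,30,86.6,15))
E
```

```text
time: 1.03
tool_pos: [0.2013, -0.6442, 0.4843]
tcp_rot: [-2.28, -2.16, -0.001]
wrist_force: [0.8, 0.2, -0.5]
width: 0.997
grip_force: 0.0
time: 2.7
tool_pos: [0.4292, 0.0293, 0.4844]
tcp_rot: [-2.281, -2.16, 0.001]
wrist_force: [-0.4, 0.0, -0.2]
width: 0.996
grip_force: 0.0
t 2.8 now [428.8  27.9 329.7] xyaw 86.73 z [-0.001 -0.001 -1.   ]
(456, 152, 80, 86.6, 15) turn [ -0.03 -14.96   0.14] shift [225.8  19.6 203.5]
(456, 152, 30, 86.6, 15) turn [0. 0. 0.] shift [12.9 -0.  48.3]
```

View pics/w2.png

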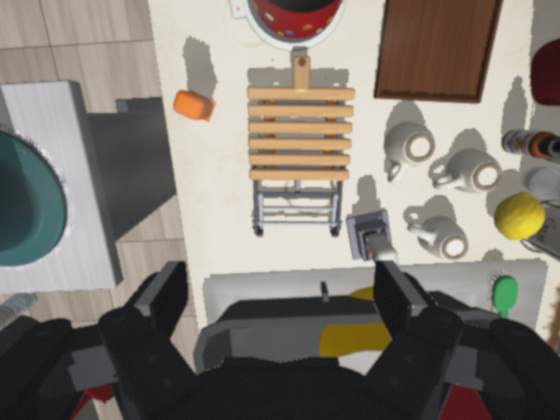

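The wrist view shows the tab end at (302,57), slats over rows 88–180, holder at (370,237) and cup tops at (418,149), (487,176) and (455,246). It also shows handle tips at (391,178), (435,183) and (411,227), and the tray's near corners at (376,98) and (480,103).

Run:
```python
from h import *
import pickle
c=pickle.load(open('w2.pkl','rb'))
for k,u,v,z in(('tab',302,56,.034),('tabroot',301,88,.034),('A',355,90,.034),('B',248,88,.034),('C',349,180,.034),('D',249,180,.034),('Mtop',418,149,.053),('Ltop',487,176,.053),('Rtop',455,246,.053),('Mh',391,178,.026),('Lh',435,183,.026),('Rh',411,227,.026),('trRF',376,98,.014),('trRB',480,103,.014),('hold1',349,222,.006),('hold2',387,211,.006),('hold3',395,258,.006),('hold4',353,262,.006),('lemon',520,216,.05)):
    print(k,np.round(onz(c,u,v,z)*1000)[:2])
im=cv2.resize(c['img'][120:280,330:530,::-1],None,fx=4,fy=4,interpolation=cv2.INTER_CUBIC)
im2=cv2.resize(c['img'][30:110,210:410,::-1],None,fx=4,fy=4,interpolation=cv2.INTER_CUBIC)[:,:800]
cv2.imwrite('pics/w2c.png',im[:600])
```

```text
tab [462. 166.]
tabroot [460. 129.]
A [527. 123.]
B [393. 133.]
C [521.   8.]
D [385.  16.]
Mtop [603.  48.]
Ltop [695.   8.]
Rtop [664. -89.]
Mh [580.   6.]
Lh [642.  -5.]
Rh [613. -68.]
trRF [560. 112.]
trRB [698.  99.]
hold1 [527. -63.]
hold2 [584. -49.]
hold3 [ 600. -127.]
hold4 [ 534. -130.]
lemon [749. -51.]
```

View pics/w2c.png

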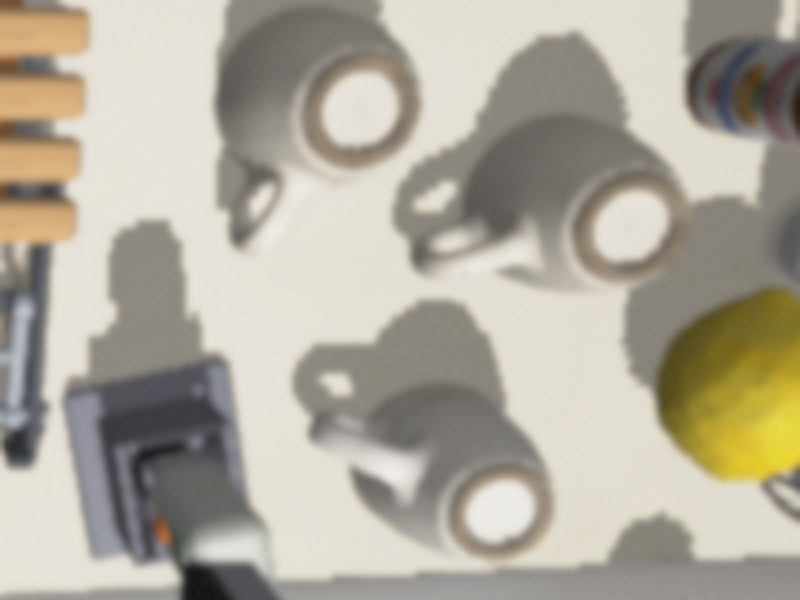

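```bash
python3 -m jog '[{"dx":0,"dy":0,"dz":0,"ax":0,"ay":-5,"az":0.2},{"dx":0,"dy":0,"dz":0,"ax":0,"ay":-5,"az":0.2},{"dx":0,"dy":0,"dz":0,"ax":0,"ay":-5,"az":0.2},{"dx":28,"dy":2.9,"dz":25,"ax":0,"ay":0,"az":0},{"dx":28,"dy":2.9,"dz":25,"ax":0,"ay":0,"az":0},{"dx":28,"dy":2.9,"dz":25,"ax":0,"ay":0,"az":0},{"dx":28,"dy":2.9,"dz":25,"ax":0,"ay":0,"az":0},{"dx":28,"dy":2.9,"dz":25,"ax":0,"ay":0,"az":0},{"dx":28,"dy":2.9,"dz":25,"ax":0,"ay":0,"az":0},{"dx":28,"dy":2.9,"dz":25,"ax":0,"ay":0,"az":0},{"dx":28,"dy":2.9,"dz":25,"ax":0,"ay":0,"az":0},{"dx":0,"dy":0,"dz":0,"ax":0,"ay":0,"az":0},{"dx":0,"dy":0,"dz":0,"ax":0,"ay":0,"az":0},{"dx":0,"dy":0,"dz":0,"ax":0,"ay":0,"az":0}]' 0.7
python3 - <<'E'
from h import *
go((459.5,150,29,86.1,15))
c=cam('wrist')
cv2.imwrite('pics/w3.png',c['img'][:,:,::-1])
print(proj(c,(.4595,.151,.034)),proj(c,(.4607,.168,.034)))
E
```

```text
time: 3.92
tool_pos: [0.4647, 0.1884, 0.2342]
tcp_rot: [2.159, 2.008, -0.283]
wrist_force: [-0.5, 0.6, 0.5]
width: 0.7
grip_force: 0.0
t 3.9 now [462.  148.3  84.8] xyaw 85.86 z [-0.017 -0.259 -0.966]
(459.5, 150, 29, 86.1, 15) turn [ 0.03  0.04 -0.23] shift [15.8 -2.6 53.5]
[276.76573819 214.91381648] [276.53596633 189.1211169 ]
```

View pics/w3.png

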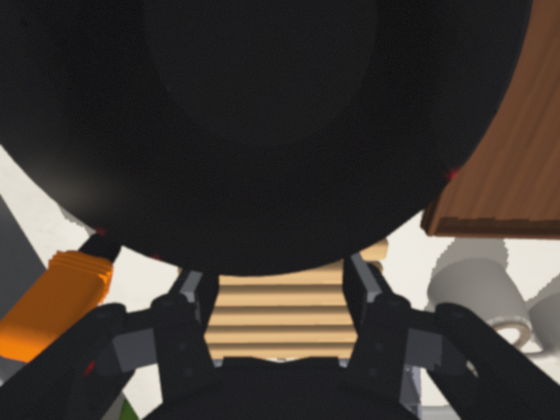

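My tilt sign was wrong: the tool body leans over the pot rim. I'll back off and tilt the other way.

```bash
python3 -m jog '[{"dx":-10,"dy":0,"dz":-30,"ax":0,"ay":0,"az":0},{"dx":-20,"dy":0,"dz":-30,"ax":0,"ay":0,"az":0},{"dx":-30,"dy":0,"dz":-25,"ax":0,"ay":0,"az":0},{"dx":-30,"dy":0,"dz":0,"ax":0,"ay":6,"az":0},{"dx":-30,"dy":0,"dz":0,"ax":0,"ay":6,"az":0},{"dx":0,"dy":0,"dz":0,"ax":0,"ay":6,"az":0},{"dx":0,"dy":0,"dz":0,"ax":0,"ay":6,"az":0},{"dx":0,"dy":0,"dz":0,"ax":0,"ay":6,"az":0},{"dx":0,"dy":0,"dz":0,"ax":0,"ay":0,"az":0},{"dx":0,"dy":0,"dz":0,"ax":0,"ay":0,"az":0}]'
python3 - <<'E'
from h import *
go((459.5,150,85,86.1,-15),(459.5,150,29,86.1,-15))
E
```

```text
time: 4.8
tool_pos: [0.4573, 0.0937, 0.3455]
tcp_rot: [-2.164, -2.012, -0.287]
wrist_force: [-0.2, -0.0, -0.8]
width: 0.703
grip_force: 0.0
t 4.8 now [460.9 133.3 196. ] xyaw 85.86 z [ 0.023  0.255 -0.967]
(459.5, 150, 85, 86.1, -15) turn [ 0.35  0.14 -0.23] shift [-13.1  -1.6 111.5]
(459.5, 150, 29, 86.1, -15) turn [0. 0. 0.] shift [-14.5   0.   54.1]
```

```bash
python3 -m jog '[{"dx":-4,"dy":-0.5,"dz":28,"ax":0.35,"ay":0.1,"az":-0.2},{"dx":-4,"dy":-0.5,"dz":28,"ax":0,"ay":0,"az":0},{"dx":-4,"dy":-0.5,"dz":28,"ax":0,"ay":0,"az":0},{"dx":-1,"dy":-0.5,"dz":27,"ax":0,"ay":0,"az":0},{"dx":0,"dy":0,"dz":0,"ax":0,"ay":0,"az":0},{"dx":0,"dy":0,"dz":0,"ax":0,"ay":0,"az":0},{"dx":0,"dy":0,"dz":0,"ax":0,"ay":0,"az":0}]'
python3 - <<'E'
from h import *
go((459.5,150,29,86.1,-15))
c=cam('wrist')
cv2.imwrite('pics/w4.png',c['img'][:,:,::-1])
print(proj(c,(.4595,.151,.034)),proj(c,(.4607,.168,.034)))
E
```

```text
time: 5.38
tool_pos: [0.457, 0.1122, 0.2347]
tcp_rot: [-2.15, -2.016, -0.283]
wrist_force: [0.4, 0.5, 0.9]
width: 0.7
grip_force: 0.0
t 5.4 now [459.4 152.3  85.3] xyaw 86.3 z [ 0.015  0.259 -0.966]
(459.5, 150, 29, 86.1, -15) turn [-0.14 -0.06  0.19] shift [-16.6  -0.1  53.8]
[281.94716545 262.71547639] [282.12312075 234.88360078]
```

View pics/w4.png

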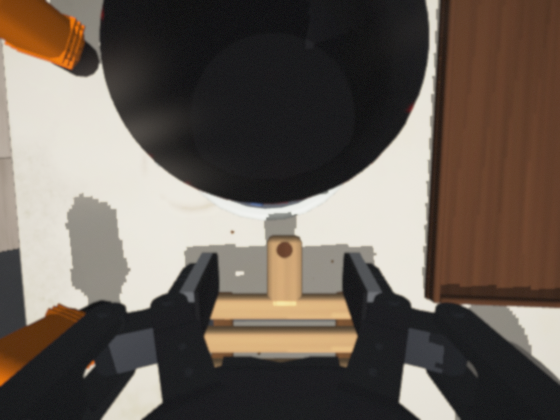

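```bash
python3 -m jog '[{"dx":-5.5,"dy":0,"dz":18,"ax":0,"ay":0,"az":0},{"dx":-5.5,"dy":0,"dz":18,"ax":0,"ay":0,"az":0},{"dx":-5.5,"dy":0,"dz":18,"ax":0,"ay":0,"az":0},{"dx":0,"dy":0,"dz":0,"ax":0,"ay":0,"az":0},{"dx":0,"dy":0,"dz":0,"ax":0,"ay":0,"az":0}]'
python3 -m jog '[{"dx":0,"dy":0,"dz":0,"ax":0,"ay":0,"az":0},{"dx":0,"dy":0,"dz":0,"ax":0,"ay":0,"az":0},{"dx":0,"dy":0,"dz":0,"ax":0,"ay":0,"az":0},{"dx":0,"dy":0,"dz":0,"ax":0,"ay":0,"az":0},{"dx":0,"dy":0,"dz":0,"ax":0,"ay":0,"az":0},{"dx":0,"dy":0,"dz":0,"ax":0,"ay":0,"az":0}]' 0 60
python3 - <<'E'
from h import *
go()
t=np.linspace(0,1.64,15);f=.175+t
x=-45*np.cos(f);z=45*np.sin(f);dy=-np.diff(x);dz=np.diff(z);c,s=np.cos(np.radians(15)),np.sin(np.radians(15))
print(np.round(np.c_[c*dy+s*dz,s*dy-c*dz],1).tolist())
E
```

```text
time: 5.85
tool_pos: [0.4563, 0.11, 0.1776]
tcp_rot: [-2.151, -2.013, -0.282]
wrist_force: [0.3, 1.0, 0.7]
width: 0.702
grip_force: 0.0
time: 6.35
tool_pos: [0.458, 0.1101, 0.1786]
tcp_rot: [-2.153, -2.015, -0.289]
wrist_force: [4.5, -1.7, 5.2]
width: 0.238
grip_force: 60.6
t 6.3 now [461.1 150.4  29.3] xyaw 86.24 z [ 0.02   0.26  -0.965]
[[0.1, -5.3], [-0.5, -5.2], [-1.1, -5.2], [-1.7, -5.0], [-2.2, -4.8], [-2.8, -4.5], [-3.3, -4.1], [-3.7, -3.7], [-4.2, -3.2], [-4.5, -2.7], [-4.8, -2.2], [-5.0, -1.6], [-5.2, -1.0], [-5.3, -0.4]]
```

```bash
python3 -m jog '[{"dx":0.1,"dy":0,"dz":-5.3,"ax":0,"ay":0,"az":0},{"dx":-0.5,"dy":0,"dz":-5.2,"ax":0,"ay":0,"az":0},{"dx":-1.1,"dy":0,"dz":-5.2,"ax":0,"ay":0,"az":0},{"dx":-1.7,"dy":0,"dz":-5,"ax":0,"ay":0,"az":0},{"dx":-2.2,"dy":0,"dz":-4.8,"ax":0,"ay":0,"az":0},{"dx":-2.8,"dy":0,"dz":-4.5,"ax":0,"ay":0,"az":0},{"dx":-3.3,"dy":0,"dz":-4.1,"ax":0,"ay":0,"az":0},{"dx":-3.7,"dy":0,"dz":-3.7,"ax":0,"ay":0,"az":0},{"dx":-4.2,"dy":0,"dz":-3.2,"ax":0,"ay":0,"az":0},{"dx":-4.5,"dy":0,"dz":-2.7,"ax":0,"ay":0,"az":0},{"dx":-4.8,"dy":0,"dz":-2.2,"ax":0,"ay":0,"az":0},{"dx":-5,"dy":0,"dz":-1.6,"ax":0,"ay":0,"az":0},{"dx":-5.2,"dy":0,"dz":-1,"ax":0,"ay":0,"az":0},{"dx":-5.3,"dy":0,"dz":-0.4,"ax":0,"ay":0,"az":0},{"dx":0,"dy":0,"dz":0,"ax":0,"ay":0,"az":0},{"dx":0,"dy":0,"dz":0,"ax":0,"ay":0,"az":0}]'
python3 -c "
from h import *
go()"
```

```text
time: 7.68
tool_pos: [0.4546, 0.0548, 0.2144]
tcp_rot: [-2.153, -2.014, -0.289]
wrist_force: [6.0, 0.9, 4.4]
width: 0.246
grip_force: 61.8
t 7.7 now [457.7  95.2  65.1] xyaw 86.18 z [ 0.02   0.261 -0.965]
```

```bash
python3 -m jog '[{"dx":0,"dy":0,"dz":0,"ax":0,"ay":0,"az":0},{"dx":0,"dy":0,"dz":0,"ax":0,"ay":0,"az":0},{"dx":0,"dy":0,"dz":0,"ax":0,"ay":0,"az":0},{"dx":0,"dy":0,"dz":0,"ax":0,"ay":0,"az":0},{"dx":0,"dy":0,"dz":-20,"ax":0,"ay":0,"az":0},{"dx":0,"dy":0,"dz":-30,"ax":0,"ay":0,"az":0},{"dx":0,"dy":0,"dz":-30,"ax":0,"ay":0,"az":0},{"dx":0,"dy":0,"dz":-30,"ax":0,"ay":0,"az":0},{"dx":-30,"dy":0,"dz":-30,"ax":0,"ay":-5,"az":0},{"dx":-30,"dy":0,"dz":-10,"ax":0,"ay":-5,"az":0},{"dx":-30,"dy":0,"dz":0,"ax":0,"ay":-5,"az":0},{"dx":-30,"dy":0,"dz":0,"ax":0,"ay":0,"az":-5},{"dx":-30,"dy":0,"dz":0,"ax":0,"ay":0,"az":-5},{"dx":0,"dy":0,"dz":0,"ax":0,"ay":0,"az":-5},{"dx":0,"dy":0,"dz":0,"ax":0,"ay":0,"az":0},{"dx":0,"dy":0,"dz":0,"ax":0,"ay":0,"az":0}]' 0.6 60
python3 - <<'E'
from h import *
import pickle
go()
c=cam('wrist');pickle.dump(c,open('w5.pkl','wb'));cs=cam('scene')
im=np.hstack([c['img'],cs['img'][140:340,200:440]] if 0 else [c['img'][:420], cv2.resize(cs['img'][150:290,260:420],(240,420//2)).repeat(2,0)[:420]])
cv2.imwrite('pics/w5.png',im[:,:,::-1])
E
```

```text
time: 9.02
tool_pos: [0.4427, -0.1308, 0.3404]
tcp_rot: [-1.993, -2.421, 0.002]
wrist_force: [-0.3, -0.1, -0.3]
width: 0.601
grip_force: 0.0
t 9.0 now [ 441.9 -130.4  185.7] xyaw 101.07 z [-0.005  0.003 -1.   ]
```

View pics/w5.png

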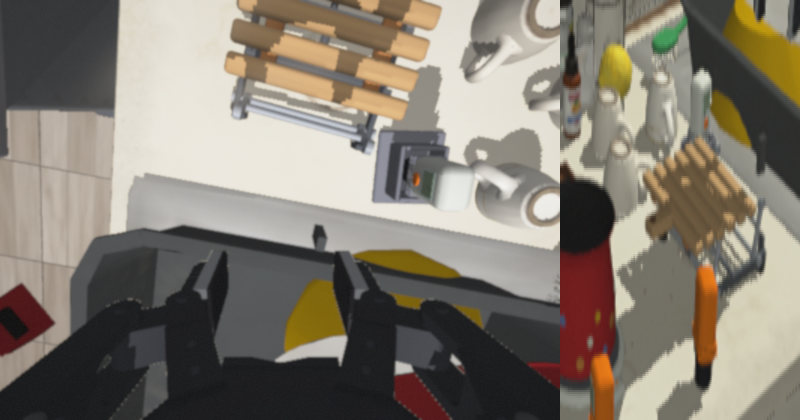

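Run:
```python
from h import *
import pickle
c=pickle.load(open('w5.pkl','rb'))
for k,u,v,z in(('TL',380,130,.006),('TR',445,130,.006),('BL',374,203,.006),('rimTL',401,139,.037),('rimTR',446,143,.037),('rimBL',390,200,.037),('top',456,187,.096),('topL',437,187,.096),('topR',476,187,.096),('topT',456,166,.096),('topB',456,209,.096),('rack',360,250,.1),('rack',150,235,.1)):
    print(k,np.round(onz(c,u,v,z)*1000)[:2])
o=Ro.from_euler('z',11.0,degrees=True).as_matrix()
im=c['img'][100:240,340:500,::-1];cv2.imwrite('pics/w5c.png',cv2.resize(im,None,fx=4,fy=4,interpolation=cv2.INTER_CUBIC))
```

```text
TL [522. -56.]
TR [581. -44.]
BL [ 536. -126.]
rimTL [532. -60.]
rimTR [570. -56.]
rimBL [ 538. -114.]
top [557. -84.]
topL [544. -87.]
topR [570. -81.]
topT [552. -70.]
topB [562. -99.]
rack [ 502. -142.]
rack [ 351. -160.]
```

View pics/w5c.png

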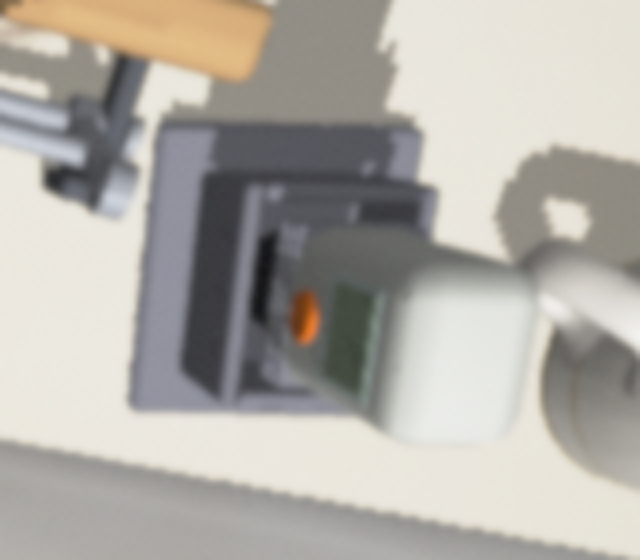

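```bash
python3 -c "
from h import *
go((555,-83,150,101.3,0),(555,-83,77,101.3,0))"
```

```text
t 9.1 now [ 442.2 -129.8  185.9] xyaw 101.18 z [-0.005  0.003 -1.   ]
(555, -83, 150, 101.3, 0) turn [-0.24 -0.2  -0.12] shift [ 24.4 119.1  35.9]
(555, -83, 77, 101.3, 0) turn [0. 0. 0.] shift [ 0.  0. 73.]
```

```bash
python3 -m jog '[{"dx":6.4,"dy":23.8,"dz":0,"ax":-0.2,"ay":-0.2,"az":-0.1},{"dx":4.5,"dy":23.8,"dz":9,"ax":0,"ay":0,"az":0},{"dx":4.5,"dy":23.8,"dz":9,"ax":0,"ay":0,"az":0},{"dx":4.5,"dy":23.8,"dz":9,"ax":0,"ay":0,"az":0},{"dx":4.5,"dy":23.8,"dz":9,"ax":0,"ay":0,"az":0},{"dx":0,"dy":0,"dz":0,"ax":0,"ay":0,"az":0},{"dx":0,"dy":0,"dz":0,"ax":0,"ay":0,"az":0},{"dx":0,"dy":0,"dz":0,"ax":0,"ay":0,"az":0}]'
python3 - <<'E'
from h import *
go((555,-83,77,101.3,0))
c=cam('wrist');cv2.imwrite('pics/w6.png',c['img'][:,:,::-1])
print(proj(c,(.555,-.083,.096)))
E
```

```text
time: 9.78
tool_pos: [0.5548, -0.0828, 0.3047]
tcp_rot: [-1.989, -2.431, 0.002]
wrist_force: [-0.4, -0.6, 0.9]
width: 0.603
grip_force: 0.0
t 9.8 now [554.6 -82.9 150. ] xyaw 101.41 z [-0.001 -0.001 -1.   ]
(555, -83, 77, 101.3, 0) turn [-0.06  0.03  0.11] shift [-0.3  0.2 73. ]
[282.05815587 237.36171165]
```

View pics/w6.png

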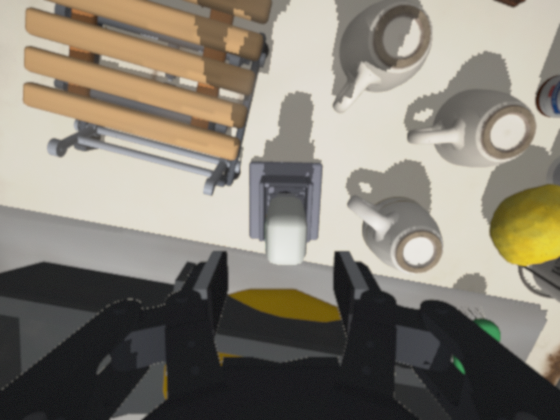

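```bash
python3 -m jog '[{"dx":-2.5,"dy":2,"dz":25,"ax":0,"ay":0,"az":0},{"dx":0,"dy":0,"dz":25,"ax":0,"ay":0,"az":0},{"dx":0,"dy":0,"dz":23,"ax":0,"ay":0,"az":0},{"dx":0,"dy":0,"dz":0,"ax":0,"ay":0,"az":0},{"dx":0,"dy":0,"dz":0,"ax":0,"ay":0,"az":0}]'
python3 -m jog '[{"dx":0,"dy":0,"dz":0,"ax":0,"ay":0,"az":0},{"dx":0,"dy":0,"dz":0,"ax":0,"ay":0,"az":0},{"dx":0,"dy":0,"dz":0,"ax":0,"ay":0,"az":0},{"dx":0,"dy":0,"dz":0,"ax":0,"ay":0,"az":0},{"dx":0,"dy":0,"dz":0,"ax":0,"ay":0,"az":0},{"dx":0,"dy":0,"dz":0,"ax":0,"ay":0,"az":0}]' 0 45
python3 -c "
from h import *
go((556.5,-86,135,101.3,0),(490,-30,170,101.3,0),(458,150,210,101.3,0),(458,242,210,101.3,0))"
```

```text
time: 10.25
tool_pos: [0.5563, -0.0858, 0.2314]
tcp_rot: [-1.99, -2.428, 0.003]
wrist_force: [0.2, 0.2, 0.8]
width: 0.597
grip_force: 0.0
time: 10.75
tool_pos: [0.5588, -0.086, 0.2345]
tcp_rot: [1.988, 2.427, 0.002]
wrist_force: [-1.0, 0.1, 6.6]
width: 0.296
grip_force: 45.1
t 10.8 now [559.4 -86.3  79.8] xyaw 101.36 z [ 0.004 -0.002 -1.   ]
(556.5, -86, 135, 101.3, 0) turn [0.22 0.14 0.06] shift [  0.4  -2.2 -55.2]
(490, -30, 170, 101.3, 0) turn [0. 0. 0.] shift [ 67.9 -54.2 -35. ]
(458, 150, 210, 101.3, 0) turn [0. 0. 0.] shift [182.8   3.9 -40. ]
(458, 242, 210, 101.3, 0) turn [0. 0. 0.] shift [90.2 18.   0. ]
```

```bash
python3 -m jog '[{"dx":0,"dy":0,"dz":-15,"ax":0,"ay":0,"az":0},{"dx":0,"dy":0,"dz":-20,"ax":0,"ay":0,"az":0},{"dx":0,"dy":0,"dz":-20,"ax":0,"ay":0,"az":0},{"dx":0,"dy":0,"dz":-20,"ax":0,"ay":0,"az":0},{"dx":17,"dy":-13.5,"dz":-8,"ax":0,"ay":0,"az":0},{"dx":17,"dy":-13.5,"dz":-8,"ax":0,"ay":0,"az":0},{"dx":17,"dy":-13.5,"dz":-9,"ax":0,"ay":0,"az":0},{"dx":17,"dy":-13.5,"dz":-10,"ax":0,"ay":0,"az":0},{"dx":30,"dy":0.6,"dz":-6,"ax":0,"ay":0,"az":0},{"dx":30,"dy":0.6,"dz":-6,"ax":0,"ay":0,"az":0},{"dx":30,"dy":0.6,"dz":-6,"ax":0,"ay":0,"az":0},{"dx":30,"dy":0.6,"dz":-6,"ax":0,"ay":0,"az":0},{"dx":30,"dy":0.6,"dz":0,"ax":0,"ay":0,"az":0},{"dx":30,"dy":0.6,"dz":0,"ax":0,"ay":0,"az":0},{"dx":0,"dy":0,"dz":0,"ax":0,"ay":0,"az":0},{"dx":0,"dy":0,"dz":0,"ax":0,"ay":0,"az":0}]'
python3 -c "
from h import *
go((457,242,213,101.3,0))"
```

```text
time: 12.08
tool_pos: [0.4589, 0.1489, 0.3662]
tcp_rot: [1.986, 2.433, 0.0]
wrist_force: [0.6, -0.8, -1.4]
width: 0.3
grip_force: 44.4
t 12.1 now [459.  148.8 211.5] xyaw 101.56 z [ 0.001 -0.001 -1.   ]
(457, 242, 213, 101.3, 0) turn [0.06 0.06 0.26] shift [91.6 16.4 -1.5]
```

Now refine the pot axis by fitting its rim ellipse from the wrist view here, along with the scene and side views.

Run:
```python
from h import *
import pickle
def rimfit(c,pred):
    # dark mouth mask -> rim circle on z=.121
    im=c['img'].astype(int);m=((im.sum(2)<150)&(im.max(2)-im.min(2)<40)).astype(np.uint8)
    n,l,st,ce=cv2.connectedComponentsWithStats(cv2.morphologyEx(m,2,np.ones((3,3),np.uint8)))
    k=l[int(pred[1]),int(pred[0])];print('lab',k,st[k] if k else 0)
    cn=max(cv2.findContours((l==k).astype(np.uint8),0,1)[0],key=len)[:,0]
    return cn
for n in('side','scene'):
    c=pickle.load(open(n+'0.pkl','rb'));cn=rimfit(c,proj(c,(.456,.242,.121)))
    P=np.array([onz(c,u,v,.121)[:2]*1000 for u,v in cn])
    (x,y),r=cv2.minEnclosingCircle(P.astype(np.float32));print(n,x,y,r, cv2.fitEllipse(P.astype(np.float32)))
c=cam('wrist');save(c,'w7.png');pickle.dump(c,open('w7.pkl','wb'));print(proj(c,(.456,.242,.121)))
```

```text
lab 8 [ 226  204   55   68 1900]
side 496.8608703613281 219.64991760253906 94.95990753173828 ((481.0337829589844, 229.9582061767578), (94.66647338867188, 182.0505828857422), 61.86359405517578)
lab 22 [ 246  206   50   29 1017]
scene 467.1024475097656 236.7010955810547 59.925071716308594 ((462.0874938964844, 241.938720703125), (99.0446548461914, 107.79016876220703), 87.23235321044922)
[305.68845575  81.35374607]
```

View pics/w7.png

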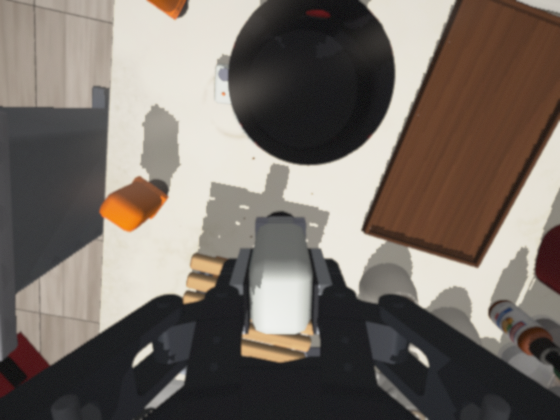

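```bash
python3 -m jog '[{"dx":23,"dy":4.5,"dz":0,"ax":0,"ay":0,"az":0.2},{"dx":23,"dy":4.5,"dz":0,"ax":0,"ay":0,"az":0},{"dx":23,"dy":4.5,"dz":0,"ax":0,"ay":0,"az":0},{"dx":22.6,"dy":4.5,"dz":0,"ax":0,"ay":0,"az":0},{"dx":0,"dy":0,"dz":0,"ax":0,"ay":0,"az":0},{"dx":0,"dy":0,"dz":0,"ax":0,"ay":0,"az":0},{"dx":0,"dy":0,"dz":0,"ax":0,"ay":0,"az":0}]'
python3 - <<'E'
from h import *
go((458.5,242.5,207,101.3,0))
a=[]
for n in('scene','side'):
    c=cam(n);u,v=proj(c,(.458,.242,.13)).astype(int)
    a.append(cv2.resize(c['img'][v-55:v+55,u-40:u+40,::-1],None,fx=5,fy=5,interpolation=cv2.INTER_CUBIC));print(n,u-40,v-55,[proj(c,(.4585,.2425,z)).round(1) for z in(.121,.133)])
cv2.imwrite('pics/lens.png',np.hstack(a))
E
```

```text
time: 12.72
tool_pos: [0.4594, 0.2399, 0.3656]
tcp_rot: [1.995, 2.425, -0.002]
wrist_force: [-0.2, -0.0, -0.5]
width: 0.299
grip_force: 44.5
t 12.7 now [459.5 239.6 210.9] xyaw 101.11 z [ 0.    -0.002 -1.   ]
(458.5, 242.5, 207, 101.3, 0) turn [-0.01  0.1  -0.19] shift [ 2.8 -0.4  3.9]
scene 230 162 [array([270.6, 221.5]), array([270.6, 216.5])]
side 213 192 [array([253.7, 251.3]), array([253.4, 246.8])]
```

View pics/lens.png

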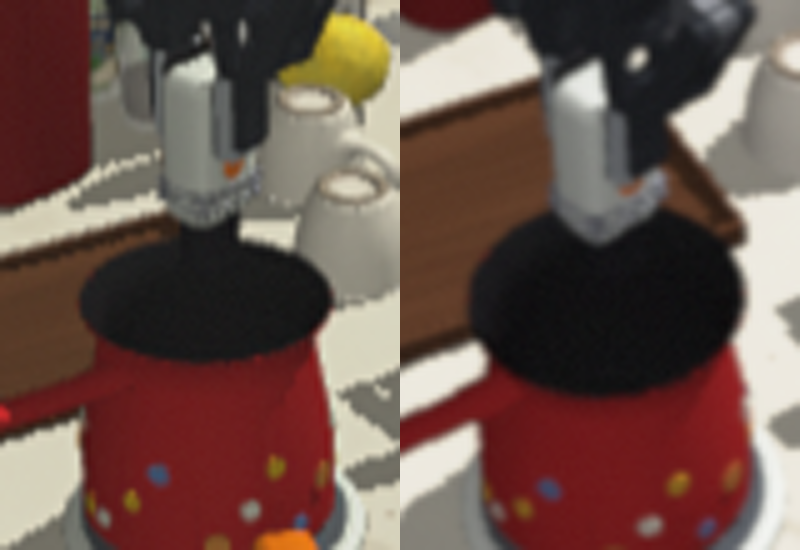

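```bash
python3 -m jog '[{"dx":2.6,"dy":0,"dz":5,"ax":0,"ay":0.1,"az":-0.2},{"dx":0,"dy":0,"dz":0,"ax":0,"ay":0,"az":0},{"dx":0,"dy":0,"dz":0,"ax":0,"ay":0,"az":0},{"dx":0,"dy":0,"dz":0,"ax":0,"ay":0,"az":0},{"dx":0,"dy":0,"dz":0,"ax":0,"ay":0,"az":0},{"dx":0,"dy":0,"dz":0,"ax":0,"ay":0,"az":0},{"dx":0,"dy":0,"dz":0,"ax":0,"ay":0,"az":0},{"dx":0,"dy":0,"dz":0,"ax":0,"ay":0,"az":0},{"dx":0,"dy":0,"dz":0,"ax":0,"ay":0,"az":0},{"dx":0,"dy":0,"dz":0,"ax":0,"ay":0,"az":0},{"dx":0,"dy":0,"dz":0,"ax":0,"ay":0,"az":0},{"dx":0,"dy":0,"dz":0,"ax":0,"ay":0,"az":0},{"dx":0,"dy":0,"dz":0,"ax":0,"ay":0,"az":0},{"dx":0,"dy":0,"dz":0,"ax":0,"ay":0,"az":0},{"dx":0,"dy":0,"dz":0,"ax":0,"ay":0,"az":0},{"dx":0,"dy":0,"dz":0,"ax":0,"ay":0,"az":0},{"dx":0,"dy":0,"dz":0,"ax":0,"ay":0,"az":0},{"dx":0,"dy":0,"dz":0,"ax":0,"ay":0,"az":0},{"dx":0,"dy":0,"dz":0,"ax":0,"ay":0,"az":0},{"dx":0,"dy":0,"dz":0,"ax":0,"ay":0,"az":0}]'
python3 -m jog '[{"dx":0,"dy":0,"dz":0,"ax":0,"ay":0,"az":0},{"dx":0,"dy":0,"dz":0,"ax":0,"ay":0,"az":0},{"dx":0,"dy":0,"dz":0,"ax":0,"ay":0,"az":0},{"dx":0,"dy":0,"dz":0,"ax":0,"ay":0,"az":0}]'
python3 -c "
from h import *
go((458,150,213,101.3,0),(490,-30,188,101.3,0),(558.5,-86,150,101.3,0),(558.5,-86,84,101.3,0))"
```

```text
time: 14.48
tool_pos: [0.4587, 0.2435, 0.3608]
tcp_rot: [-1.99, -2.43, -0.001]
wrist_force: [0.6, -0.1, -1.0]
width: 0.297
grip_force: 44.5
time: 14.82
tool_pos: [0.4587, 0.2435, 0.3608]
tcp_rot: [-1.99, -2.43, -0.001]
wrist_force: [0.8, 0.3, -0.8]
width: 0.299
grip_force: 44.5
t 14.8 now [458.7 243.7 206.1] xyaw 101.36 z [ 0.     0.001 -1.   ]
(458, 150, 213, 101.3, 0) turn [ 0.03 -0.05  0.06] shift [-91.6 -19.   -6.9]
(490, -30, 188, 101.3, 0) turn [0. 0. 0.] shift [-182.8   -3.9   25. ]
(558.5, -86, 150, 101.3, 0) turn [0. 0. 0.] shift [-68.3  56.2  38. ]
(558.5, -86, 84, 101.3, 0) turn [0. 0. 0.] shift [ 0.  0. 66.]
```

```bash
python3 -m jog '[{"dx":-30.5,"dy":-6.3,"dz":-3,"ax":0,"ay":0,"az":0},{"dx":-30.5,"dy":-6.3,"dz":-4,"ax":0,"ay":0,"az":0},{"dx":-30.5,"dy":-6.3,"dz":0,"ax":0,"ay":0,"az":0},{"dx":-30.5,"dy":-0.7,"dz":0,"ax":0,"ay":0,"az":0},{"dx":-30.5,"dy":-0.7,"dz":5,"ax":0,"ay":0,"az":0},{"dx":-30.5,"dy":-0.7,"dz":5,"ax":0,"ay":0,"az":0},{"dx":-30.5,"dy":-0.7,"dz":5,"ax":0,"ay":0,"az":0},{"dx":-30.5,"dy":-0.7,"dz":5,"ax":0,"ay":0,"az":0},{"dx":-30.5,"dy":-0.7,"dz":5,"ax":0,"ay":0,"az":0},{"dx":-17,"dy":14,"dz":9.5,"ax":0,"ay":0,"az":0},{"dx":-17,"dy":14,"dz":9.5,"ax":0,"ay":0,"az":0},{"dx":-17,"dy":14,"dz":9.5,"ax":0,"ay":0,"az":0},{"dx":-17,"dy":14,"dz":9.5,"ax":0,"ay":0,"az":0},{"dx":0,"dy":0,"dz":0,"ax":0,"ay":0,"az":0},{"dx":0,"dy":0,"dz":0,"ax":0,"ay":0,"az":0},{"dx":0,"dy":0,"dz":0,"ax":0,"ay":0,"az":0}]'
python3 - <<'E'
from h import *
go((558.5,-86,84,101.3,0))
a=[]
for n in('scene','side'):
    c=cam(n);u,v=proj(c,(.558,-.085,.06)).astype(int)
    a.append(cv2.resize(c['img'][v-40:v+40,u-40:u+40,::-1],None,fx=5,fy=5,interpolation=cv2.INTER_CUBIC));print(n,u-40,v-40,[proj(c,(.558,-.085,z)).round(1) for z in(.037,.075)])
cv2.imwrite('pics/ret.png',np.hstack(a))
E
```

```text
time: 16.15
tool_pos: [0.5581, -0.0855, 0.3043]
tcp_rot: [-1.99, -2.429, -0.001]
wrist_force: [0.1, 0.6, -0.0]
width: 0.295
grip_force: 44.6
t 16.1 now [558.  -85.3 149.6] xyaw 101.34 z [-0.001  0.001 -1.   ]
(558.5, -86, 84, 101.3, 0) turn [-0.03 -0.09  0.04] shift [-0.5  0.3 65.6]
scene 312 148 [array([352., 196.]), array([353. , 182.9])]
side 312 150 [array([351.8, 197.9]), array([353.3, 185.2])]
```

View pics/ret.png

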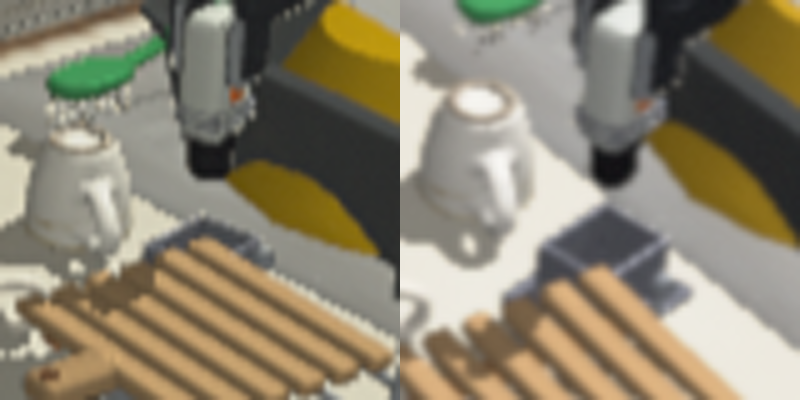

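I've viewed 16 pictures, which is over the 14 allowed. From here I'll use numeric measurements only.

```bash
python3 -m jog '[{"dx":-0.5,"dy":0.5,"dz":15,"ax":0,"ay":0,"az":0},{"dx":0,"dy":0,"dz":15,"ax":0,"ay":0,"az":0},{"dx":0,"dy":0,"dz":10,"ax":0,"ay":0,"az":0},{"dx":0,"dy":0,"dz":10,"ax":0,"ay":0,"az":0},{"dx":0,"dy":0,"dz":10,"ax":0,"ay":0,"az":0},{"dx":0,"dy":0,"dz":0,"ax":0,"ay":0,"az":0},{"dx":0,"dy":0,"dz":0,"ax":0,"ay":0,"az":0}]'
python3 -c "
from h import *
go()"
python3 -m jog '[{"dx":0,"dy":0,"dz":4,"ax":0,"ay":0,"az":0},{"dx":0,"dy":0,"dz":4,"ax":0,"ay":0,"az":0},{"dx":0,"dy":0,"dz":0,"ax":0,"ay":0,"az":0},{"dx":0,"dy":0,"dz":0,"ax":0,"ay":0,"az":0}]'
python3 -c "
from h import *
go()"
```

```text
time: 16.83
tool_pos: [0.5587, -0.0858, 0.2439]
tcp_rot: [-1.989, -2.429, -0.0]
wrist_force: [0.4, 0.1, -0.0]
width: 0.299
grip_force: 44.6
t 16.8 now [558.5 -85.6  89.2] xyaw 101.37 z [-0.001  0.001 -1.   ]
time: 17.17
tool_pos: [0.559, -0.0861, 0.2365]
tcp_rot: [-1.99, -2.43, -0.001]
wrist_force: [0.3, -0.3, -1.5]
width: 0.301
grip_force: 44.6
t 17.2 now [559.  -85.9  81.8] xyaw 101.36 z [ 0.     0.001 -1.   ]
```

```bash
python3 -m jog '[{"dx":0,"dy":0,"dz":1,"ax":0,"ay":0,"az":0},{"dx":0,"dy":0,"dz":0,"ax":0,"ay":0,"az":0},{"dx":0,"dy":0,"dz":0,"ax":0,"ay":0,"az":0},{"dx":0,"dy":0,"dz":0,"ax":0,"ay":0,"az":0},{"dx":0,"dy":0,"dz":-10,"ax":0,"ay":0,"az":0},{"dx":0,"dy":0,"dz":-20,"ax":0,"ay":0,"az":0},{"dx":0,"dy":0,"dz":-20,"ax":0,"ay":0,"az":0},{"dx":0,"dy":0,"dz":-20,"ax":0,"ay":0,"az":0},{"dx":17,"dy":-14,"dz":-10,"ax":0,"ay":0,"az":0},{"dx":17,"dy":-14,"dz":-10,"ax":0,"ay":0,"az":0},{"dx":17,"dy":-14,"dz":-10,"ax":0,"ay":0,"az":0},{"dx":17,"dy":-14,"dz":-10,"ax":0,"ay":0,"az":0},{"dx":0,"dy":0,"dz":-10,"ax":0,"ay":0,"az":4},{"dx":0,"dy":0,"dz":-10,"ax":0,"ay":0,"az":4.4},{"dx":0,"dy":0,"dz":-10,"ax":0,"ay":0,"az":0},{"dx":0,"dy":0,"dz":-10,"ax":0,"ay":0,"az":0},{"dx":0,"dy":0,"dz":0,"ax":0,"ay":0,"az":0}]' 0.6
python3 - <<'E'
from h import *
import pickle
go((454,331,200,92.9,0))
for n in('scene','side'):
    c=cam(n);pickle.dump(c,open(n+'1.pkl','wb'))
    im=c['img'].astype(int);m=(im[:,:,0]>150)&(im[:,:,1]<70)&(im[:,:,2]<70)
    l=cv2.connectedComponentsWithStats(m.astype(np.uint8))
    u,v=proj(c,(.453,.36,.112)).astype(int);k=l[1][v-3:v+4,u-3:u+4].max();print(n,(u,v),k,l[2][k])
    ys,xs=np.nonzero(l[1]==k);P=np.array([onz(c,a,b,.110)[:2]*1000 for a,b in zip(xs,ys)])
    vx,vy,x0,y0=cv2.fitLine(P.astype(np.float32),2,0,.01,.01).ravel();print('at y=331 x=',x0+vx/vy*(331-y0),'slope x/y',vx/vy,'y range',P[:,1].min(),P[:,1].max())
E
```

```text
time: 18.58
tool_pos: [0.4916, -0.0307, 0.3887]
tcp_rot: [2.159, 2.277, 0.006]
wrist_force: [0.6, 0.4, -0.5]
width: 0.597
grip_force: 0.0
t 18.6 now [492.4 -30.6 234. ] xyaw 93.06 z [ 0.005  0.    -1.   ]
(454, 331, 200, 92.9, 0) turn [ 0.29 -0.01  0.16] shift [363.1 -19.3  34. ]
scene (np.int64(223), np.int64(244)) 0 [     0      0    560    420 235196]
at y=331 x= 297.40857 slope x/y -1.4120626 y range -3419.1270465514804 801.621364416699
side (np.int64(199), np.int64(282)) 0 [     0      0    560    420 235059]
at y=331 x= 203.89188 slope x/y -1.6664715 y range -1508.5307876673326 711.5441073993959
```

```bash
python3 -m jog '[{"dx":36.3,"dy":-1.9,"dz":0,"ax":0.2,"ay":0,"az":0.1},{"dx":36.3,"dy":-1.9,"dz":0,"ax":0,"ay":0,"az":0},{"dx":36.3,"dy":-1.9,"dz":0,"ax":0,"ay":0,"az":0},{"dx":36.3,"dy":-1.9,"dz":0,"ax":0,"ay":0,"az":0},{"dx":36.3,"dy":-1.9,"dz":0,"ax":0,"ay":0,"az":0},{"dx":36.3,"dy":-1.9,"dz":0,"ax":0,"ay":0,"az":0},{"dx":36.3,"dy":-1.9,"dz":0,"ax":0,"ay":0,"az":0},{"dx":36.3,"dy":-1.9,"dz":10,"ax":0,"ay":0,"az":0},{"dx":36.3,"dy":-1.9,"dz":12,"ax":0,"ay":0,"az":0},{"dx":36.3,"dy":-1.9,"dz":12,"ax":0,"ay":0,"az":0},{"dx":0,"dy":0,"dz":0,"ax":0,"ay":0,"az":0},{"dx":0,"dy":0,"dz":0,"ax":0,"ay":0,"az":0},{"dx":0,"dy":0,"dz":0,"ax":0,"ay":0,"az":0}]'
cat > hd.py <<'E'
from h import *
c=cam('wrist');save(c,'w8.png')
hsv=cv2.cvtColor(c['img'],cv2.COLOR_RGB2HSV);m=(((hsv[:,:,0]<8)|(hsv[:,:,0]>172))&(hsv[:,:,1]>150)&(hsv[:,:,2]>60)).astype(np.uint8)
n,l,st,ce=cv2.connectedComponentsWithStats(m)
for k in range(1,n):
    if st[k,4]>150:
        ys,xs=np.nonzero(l==k);P=np.array([onz(c,a,b,.110)[:2]*1000 for a,b in zip(xs,ys)])
        print(st[k],P.min(0).round(),P.max(0).round())
        if st[k,4]>400:
          for y in range(300,400,15):
            s=P[abs(P[:,1]-y)<4]
            if len(s)>5: print('  y',y,'x',s[:,0].min().round(1),s[:,0].max().round(1))
print(proj(c,(.454,.331,.11)))
go((454,331,108,92.9,0))
E
python3 hd.py
```

```text
time: 19.77
tool_pos: [0.4533, 0.3307, 0.3509]
tcp_rot: [-2.162, -2.275, 0.006]
wrist_force: [0.0, -0.1, -0.3]
width: 0.603
grip_force: 0.0
[ 228  128  106  167 6180] [415. 268.] [493. 394.]
  y 300 x 418.9 492.0
  y 315 x 426.0 485.7
  y 330 x 444.2 460.0
  y 345 x 443.4 457.7
  y 360 x 442.1 456.1
  y 375 x 441.5 455.3
  y 390 x 441.6 451.7
[283.9139916  219.08374443]
t 19.8 now [453.  330.2 196.8] xyaw 92.85 z [-0.004 -0.    -1.   ]
(454, 331, 108, 92.9, 0) turn [-0.23  0.01 -0.05] shift [ 0.7  0.4 88.8]
```

```bash
python3 -m jog '[{"dx":0.7,"dy":-0.5,"dz":15,"ax":-0.2,"ay":0,"az":-1.6},{"dx":0,"dy":0,"dz":25,"ax":0,"ay":0,"az":0},{"dx":0,"dy":0,"dz":25,"ax":0,"ay":0,"az":0},{"dx":0,"dy":0,"dz":26,"ax":0,"ay":0,"az":0},{"dx":0,"dy":0,"dz":0,"ax":0,"ay":0,"az":0},{"dx":0,"dy":0,"dz":0,"ax":0,"ay":0,"az":0},{"dx":0,"dy":0,"dz":0,"ax":0,"ay":0,"az":0}]'
python3 -m jog '[{"dx":0,"dy":0,"dz":0,"ax":0,"ay":0,"az":0},{"dx":0,"dy":0,"dz":0,"ax":0,"ay":0,"az":0},{"dx":0,"dy":0,"dz":0,"ax":0,"ay":0,"az":0},{"dx":0,"dy":0,"dz":0,"ax":0,"ay":0,"az":0},{"dx":0,"dy":0,"dz":0,"ax":0,"ay":0,"az":0},{"dx":0,"dy":0,"dz":0,"ax":0,"ay":0,"az":0}]' 0 65
python3 -c "
from h import *
go()"
```

```text
time: 20.4
tool_pos: [0.4539, 0.3313, 0.2626]
tcp_rot: [2.135, 2.305, 0.004]
wrist_force: [0.2, -0.2, 0.8]
width: 0.602
grip_force: 0.0
time: 20.9
tool_pos: [0.4535, 0.3326, 0.2628]
tcp_rot: [-2.133, -2.306, -0.007]
wrist_force: [-1.4, 1.3, 5.7]
width: 0.179
grip_force: 63.3
t 20.9 now [453.9 333.1 108.1] xyaw 94.47 z [ 0.003  0.003 -1.   ]
```

```bash
python3 -m jog '[{"dx":0,"dy":0,"dz":-3,"ax":0,"ay":0,"az":0},{"dx":0,"dy":0,"dz":-5,"ax":0,"ay":0,"az":0},{"dx":0,"dy":0,"dz":-8,"ax":0,"ay":0,"az":0},{"dx":0,"dy":0,"dz":-8,"ax":0,"ay":0,"az":0},{"dx":0,"dy":0,"dz":-8,"ax":0,"ay":0,"az":0},{"dx":0,"dy":0,"dz":-8,"ax":0,"ay":0,"az":0},{"dx":0,"dy":0,"dz":-8,"ax":0,"ay":0,"az":0},{"dx":0,"dy":0,"dz":-8,"ax":0,"ay":0,"az":0},{"dx":0,"dy":0,"dz":-8,"ax":0,"ay":0,"az":0},{"dx":0,"dy":0,"dz":-8,"ax":0,"ay":0,"az":0},{"dx":0,"dy":0,"dz":-5,"ax":0,"ay":0,"az":0},{"dx":0,"dy":0,"dz":-3,"ax":0,"ay":0,"az":0},{"dx":0,"dy":0,"dz":0,"ax":0,"ay":0,"az":0},{"dx":0,"dy":0,"dz":0,"ax":0,"ay":0,"az":0},{"dx":0,"dy":0,"dz":0,"ax":0,"ay":0,"az":0}]'
python3 - <<'E'
from h import *
import pickle
go()
for n in('scene','side'):
    c=pickle.load(open(n+'1.pkl','rb'));hsv=cv2.cvtColor(c['img'],cv2.COLOR_RGB2HSV)
    m=((hsv[:,:,0]>8)&(hsv[:,:,0]<22)&(hsv[:,:,1]>60)&(hsv[:,:,1]<170)&(hsv[:,:,2]>110)).astype(np.uint8)
    m=cv2.morphologyEx(m,cv2.MORPH_CLOSE,np.ones((5,5)))
    l=cv2.connectedComponentsWithStats(m);u,v=proj(c,(.45,.017,.07)).astype(int);k=np.bincount(l[1][v-5:v+5,u-5:u+5].ravel())[1:].argmax()+1
    ys,xs=np.nonzero(l[1]==k);P=np.array([onz(c,a,b,.070)[:2]*1000 for a,b in zip(xs,ys)]).astype(np.float32)
    h=cv2.convexHull(P)[:,0];a=cv2.approxPolyDP(h,8,True)
    print(n,(u,v),l[2][k],'\n',a.reshape(-1,2).round().tolist())
E
```

```text
time: 22.15
tool_pos: [0.4526, 0.3316, 0.3404]
tcp_rot: [-2.133, -2.306, 0.0]
wrist_force: [0.4, 0.5, -3.7]
width: 0.178
grip_force: 63.4
t 22.1 now [452.6 331.7 185.7] xyaw 94.46 z [-0.001  0.    -1.   ]
scene (np.int64(352), np.int64(212)) [ 315  189   76   52 1783] 
 [[532.0, -78.0], [519.0, 72.0], [448.0, 122.0], [365.0, 100.0], [351.0, 81.0], [378.0, -33.0]]
side (np.int64(348), np.int64(229)) [ 308  203   82   58 2680] 
 [[521.0, 71.0], [442.0, 117.0], [385.0, 82.0], [378.0, -33.0], [512.0, -47.0]]
```

```bash
python3 -m jog '[{"dx":-6,"dy":-0.7,"dz":0,"ax":0,"ay":0,"az":0},{"dx":-12,"dy":-1.4,"dz":0,"ax":0,"ay":0,"az":0},{"dx":-18,"dy":-2,"dz":0,"ax":0,"ay":0,"az":0},{"dx":-20,"dy":-2.3,"dz":0,"ax":0,"ay":0,"az":0},{"dx":-20,"dy":-2.3,"dz":0,"ax":0,"ay":0,"az":0},{"dx":-20,"dy":-2.3,"dz":0,"ax":0,"ay":0,"az":0},{"dx":-20,"dy":-2.3,"dz":0,"ax":0,"ay":0,"az":0},{"dx":-20,"dy":-2.3,"dz":0,"ax":0,"ay":0,"az":0},{"dx":-20,"dy":-2.3,"dz":0,"ax":0,"ay":0,"az":0},{"dx":-20,"dy":-2.3,"dz":0,"ax":0,"ay":0,"az":0},{"dx":-18,"dy":-2,"dz":0,"ax":0,"ay":0,"az":0},{"dx":-14,"dy":-1.4,"dz":0,"ax":0,"ay":0,"az":0},{"dx":-9,"dy":-1,"dz":0,"ax":0,"ay":0,"az":0},{"dx":-5,"dy":-0.7,"dz":0,"ax":0,"ay":0,"az":0},{"dx":0,"dy":0,"dz":0,"ax":0,"ay":0,"az":0},{"dx":0,"dy":0,"dz":0,"ax":0,"ay":0,"az":0},{"dx":0,"dy":0,"dz":0,"ax":0,"ay":0,"az":0}]'
cat > pot.py <<'E'
from h import *
# pot outline by red/dark mask, bounds in both views against prediction of level pot
import sys
ax=np.array([float(v) for v in sys.argv[1:4]])/1000  # axis x,y, bottom z (mm)
go()
for n in('scene','side'):
    c=cam(n);save(c,n+'_p%d.png'%(bot.read_state()['time']*10))
    hsv=cv2.cvtColor(c['img'],cv2.COLOR_RGB2HSV);I=c['img'].astype(int)
    red=((hsv[:,:,0]<8)|(hsv[:,:,0]>170))&(hsv[:,:,1]>140)&(hsv[:,:,2]>50)
    l=cv2.connectedComponentsWithStats(red.astype(np.uint8));u,v=proj(c,ax+[0,0,.05]).astype(int)
    k=l[1][v,u];ys,xs=np.nonzero(l[1]==k)
    # pot width rows near the middle (below handle)
    for z in(.035,.055):
        vv=int(proj(c,ax+[0,0,z])[1]);r=np.nonzero(l[1][vv]==k)[0];r=r[abs(r-u)<60]
        print(n,'row',vv,r.min(),r.max(),'mid',(r.min()+r.max())/2,'pred axis u',proj(c,ax+[0,0,z])[0].round(1))
E
python3 pot.py 449.5 18 92
```

```text
time: 23.57
tool_pos: [0.4449, 0.1089, 0.3407]
tcp_rot: [-2.132, -2.306, -0.002]
wrist_force: [-0.7, 0.4, -3.2]
width: 0.175
grip_force: 63.4
t 23.6 now [445.  109.1 186. ] xyaw 94.48 z [ 0.     0.001 -1.   ]
scene row 191 329 376 mid 352.5 pred axis u 353.7
scene row 183 335 375 mid 355.0 pred axis u 354.2
side row 209 328 374 mid 351.0 pred axis u 350.2
side row 201 333 374 mid 353.5 pred axis u 351.1
```

```bash
python3 -m jog '[{"dx":0,"dy":0,"dz":4,"ax":0,"ay":0,"az":0},{"dx":0,"dy":0,"dz":4,"ax":0,"ay":0,"az":0},{"dx":0,"dy":0,"dz":3,"ax":0,"ay":0,"az":0},{"dx":0,"dy":0,"dz":2,"ax":0,"ay":0,"az":0},{"dx":0,"dy":0,"dz":2,"ax":0,"ay":0,"az":0},{"dx":0,"dy":0,"dz":0,"ax":0,"ay":0,"az":0},{"dx":0,"dy":0,"dz":0,"ax":0,"ay":0,"az":0}]'
python3 -m jog '[{"dx":0,"dy":0,"dz":1,"ax":0,"ay":0,"az":0},{"dx":0,"dy":0,"dz":1,"ax":0,"ay":0,"az":0},{"dx":0,"dy":0,"dz":1,"ax":0,"ay":0,"az":0},{"dx":0,"dy":0,"dz":0,"ax":0,"ay":0,"az":0},{"dx":0,"dy":0,"dz":0,"ax":0,"ay":0,"az":0}]'
python3 -m jog '[{"dx":0,"dy":0,"dz":1,"ax":0,"ay":0,"az":0},{"dx":0,"dy":0,"dz":1,"ax":0,"ay":0,"az":0},{"dx":0,"dy":0,"dz":1,"ax":0,"ay":0,"az":0},{"dx":0,"dy":0,"dz":0,"ax":0,"ay":0,"az":0},{"dx":0,"dy":0,"dz":0,"ax":0,"ay":0,"az":0}]'
python3 -c "
from h import *
go()"
```

```text
time: 24.25
tool_pos: [0.4448, 0.1085, 0.3255]
tcp_rot: [-2.133, -2.306, -0.001]
wrist_force: [-1.0, -0.8, -3.7]
width: 0.177
grip_force: 63.4
time: 24.67
tool_pos: [0.4449, 0.1085, 0.3227]
tcp_rot: [-2.133, -2.306, -0.001]
wrist_force: [0.7, -0.6, -3.3]
width: 0.176
grip_force: 63.4
time: 25.08
tool_pos: [0.445, 0.1085, 0.3199]
tcp_rot: [-2.133, -2.306, -0.002]
wrist_force: [-0.7, 0.1, -1.9]
width: 0.18
grip_force: 63.5
t 25.1 now [445.1 108.7 165.2] xyaw 94.46 z [ 0.001  0.001 -1.   ]
```

```bash
python3 -m jog '[{"dx":0,"dy":0,"dz":1,"ax":0,"ay":0,"az":0},{"dx":0,"dy":0,"dz":1,"ax":0,"ay":0,"az":0},{"dx":0,"dy":0,"dz":1,"ax":0,"ay":0,"az":0},{"dx":0,"dy":0,"dz":0,"ax":0,"ay":0,"az":0},{"dx":0,"dy":0,"dz":0,"ax":0,"ay":0,"az":0}]'
python3 -m jog '[{"dx":0,"dy":0,"dz":1,"ax":0,"ay":0,"az":0},{"dx":0,"dy":0,"dz":0,"ax":0,"ay":0,"az":0},{"dx":0,"dy":0,"dz":0,"ax":0,"ay":0,"az":0},{"dx":0,"dy":0,"dz":0,"ax":0,"ay":0,"az":0}]'
python3 -c "
from h import *
go()"
```

```text
time: 25.5
tool_pos: [0.4452, 0.1087, 0.3171]
tcp_rot: [-2.133, -2.306, -0.003]
wrist_force: [-0.8, 4.2, 0.4]
width: 0.173
grip_force: 63.8
time: 25.83
tool_pos: [0.4453, 0.1088, 0.3166]
tcp_rot: [-2.133, -2.306, -0.004]
wrist_force: [-0.3, 3.1, 4.9]
width: 0.176
grip_force: 64.4
t 25.8 now [445.5 109.1 161.9] xyaw 94.46 z [ 0.002  0.002 -1.   ]
```

```bash
python3 -m jog '[{"dx":0,"dy":0,"dz":0,"ax":0,"ay":0,"az":0},{"dx":0,"dy":0,"dz":0,"ax":0,"ay":0,"az":0},{"dx":0,"dy":0,"dz":0,"ax":0,"ay":0,"az":0},{"dx":0,"dy":0,"dz":0,"ax":0,"ay":0,"az":0},{"dx":0,"dy":0,"dz":0,"ax":0,"ay":0,"az":0},{"dx":0,"dy":0,"dz":-10,"ax":0,"ay":0,"az":0},{"dx":0,"dy":0,"dz":-20,"ax":0,"ay":0,"az":0},{"dx":0,"dy":0,"dz":-20,"ax":0,"ay":0,"az":0},{"dx":0,"dy":0,"dz":-20,"ax":0,"ay":0,"az":0},{"dx":0,"dy":0,"dz":0,"ax":0,"ay":0,"az":0},{"dx":0,"dy":0,"dz":0,"ax":0,"ay":0,"az":0}]' 0.6
python3 pot.py 449.5 18 70
cat > cups.py <<'E'
from h import *
import sys
# cup tops: bright low-saturation foot discs framed by a brown ring; report ellipse blobs cast to z
def cups(n,ztop=.0525,verbose=1):
    c=cam(n);save(c,n+'_cup%d.png'%(bot.read_state()['time']*10));hsv=cv2.cvtColor(c['img'],cv2.COLOR_RGB2HSV)
    ring=((hsv[:,:,0]>5)&(hsv[:,:,0]<20)&(hsv[:,:,1]>35)&(hsv[:,:,1]<110)&(hsv[:,:,2]>70)&(hsv[:,:,2]<200)).astype(np.uint8)
    ring=cv2.morphologyEx(ring,cv2.MORPH_CLOSE,np.ones((3,3)))
    cs,h=cv2.findContours(ring,cv2.RETR_CCOMP,1);out=[]
    for i,k in enumerate(cs):
        if h[0][i][3]>=0 or len(k)<8: continue
        (u,v),(a,b),_=cv2.fitEllipse(k)
        hole=[j for j in range(len(cs)) if h[0][j][3]==i and cv2.contourArea(cs[j])>15]
        if hole and b<90 and a>5:
            X=onz(c,u,v,ztop)*1000
            if 500<X[0]<800 and -200<X[1]<400: out.append((round(u),round(v),round(a),round(b),X[:2].round(1).tolist()))
    return c,out
if __name__=='__main__':
    for n in sys.argv[1:]: print(n,*cups(n)[1],sep='\n  ')
E
python3 cups.py scene side wrist
```

```text
time: 26.75
tool_pos: [0.4455, 0.1085, 0.3877]
tcp_rot: [2.132, 2.305, 0.006]
wrist_force: [0.5, 0.3, 0.1]
width: 0.6
grip_force: 0.0
t 26.8 now [446.1 108.8 233. ] xyaw 94.46 z [ 0.004  0.002 -1.   ]
scene row 199 329 375 mid 352.0 pred axis u 353.0
scene row 192 310 375 mid 342.5 pred axis u 353.6
side row 217 302 374 mid 338.0 pred axis u 349.3
side row 209 322 373 mid 347.5 pred axis u 350.1
scene
side
  (294, 202, 9, 15, [604.2, 50.1])
  (288, 177, 8, 14, [694.2, 8.1])
wrist
  (504, 296, 28, 35, [696.3, 7.4])
  (430, 255, 30, 35, [605.7, 50.0])
```

Run:
```python
from h import *
import pickle
C={n:pickle.load(open(n+'0.pkl','rb')) for n in('scene','side')};w=pickle.load(open('w2.pkl','rb'))
def tri(*obs):
    A=[];b=[]
    for c,u,v in obs:
        o,d=ray(c,u,v);d/=np.linalg.norm(d);M=np.eye(3)-np.outer(d,d);A.append(M);b.append(M@o)
    return np.linalg.lstsq(np.vstack(A),np.hstack(b),rcond=None)[0].round(3)
s,e=C['side'],C['scene']
print('bowl left tip',tri((e,354,128),(s,358,116)),'bowl top tip',tri((e,364,111),(s,374,96)),'bowl right',tri((e,443,152),(s,463,155)))
print('rack corner',tri((e,344,140),(s,346,139)),'tower base',tri((e,278,165),(s,276,153)),'tower top',tri((e,290,88),(s,290,70)))
print('sweet top',tri((e,267,163),(s,262,156)),'lemon top',tri((e,297,166),(s,295,154)))
hsv=cv2.cvtColor(w['img'],cv2.COLOR_RGB2HSV)
m=(((hsv[:,:,0]<8)|(hsv[:,:,0]>172))&(hsv[:,:,1]>150)&(hsv[:,:,2]>40)).astype(np.uint8)
n,l,st,ce=cv2.connectedComponentsWithStats(m);print(st[(st[:,4]>200)])
m=((hsv[:,:,0]>24)&(hsv[:,:,0]<34)&(hsv[:,:,1]>150)&(hsv[:,:,2]>80)).astype(np.uint8)
n,l,st,ce=cv2.connectedComponentsWithStats(m)
for q in st[1:]:
    if q[4]>200: u,v=q[0]+q[2]/2,q[1]+q[3]/2;print('yellow',q,onz(w,u,v,.045)[:2].round(3))
```

```text
bowl left tip [ 0.682 -0.194  0.163] bowl top tip [ 0.695 -0.246  0.197] bowl right [ 0.441 -0.287  0.15 ]
rack corner [ 0.6   -0.086  0.179] tower base [ 0.798 -0.023  0.054] tower top [ 0.813 -0.075  0.264]
sweet top [0.757 0.044 0.093] lemon top [ 0.768 -0.065  0.051]
[[     0      0    560    420 231014]
 [   269      0     70     38   1278]
 [   532     40     28     64   1333]
 [    69    385     43     35    390]
 [   440    385     52     35   1185]]
yellow [ 496  193   48   46 1565] [ 0.753 -0.053]
```

```bash
python3 -m jog '[{"dx":0,"dy":20,"dz":0,"ax":0,"ay":0,"az":6.1},{"dx":0,"dy":20,"dz":0,"ax":0,"ay":0,"az":6.1},{"dx":0,"dy":20,"dz":0,"ax":0,"ay":0,"az":6.1},{"dx":0,"dy":20,"dz":0,"ax":0,"ay":0,"az":6.1},{"dx":0,"dy":10,"dz":0,"ax":0,"ay":0,"az":6.1},{"dx":0,"dy":0,"dz":0,"ax":0,"ay":0,"az":6.1},{"dx":0,"dy":0,"dz":0,"ax":0,"ay":0,"az":0}]' 0.85
python3 -c "
from h import *
go((575,60,160,58,0))"
```

```text
time: 27.58
tool_pos: [0.5338, 0.0982, 0.3843]
tcp_rot: [-2.751, -1.514, 0.003]
wrist_force: [0.3, 0.3, 0.0]
width: 0.848
grip_force: 0.0
t 27.6 now [533.5  98.3 229.6] xyaw 57.68 z [-0.002  0.001 -1.   ]
(575, 60, 160, 58, 0) turn [-0.13  0.04 -0.32] shift [-10.6  55.2  69.6]
```

```bash
python3 -m jog '[{"dx":-3,"dy":5,"dz":25,"ax":0,"ay":0,"az":0},{"dx":-3,"dy":10,"dz":25,"ax":0,"ay":0,"az":0},{"dx":-3,"dy":20,"dz":19.6,"ax":0,"ay":0,"az":0},{"dx":-1.6,"dy":20,"dz":0,"ax":0,"ay":0,"az":0},{"dx":0,"dy":0,"dz":0,"ax":0,"ay":0,"az":0},{"dx":0,"dy":0,"dz":0,"ax":0,"ay":0,"az":0},{"dx":0,"dy":0,"dz":0,"ax":0,"ay":0,"az":0}]'
cat >> cups.py <<'E'
def handle(c,axis,H=.03):
    "white cup mask cast at handle height: angle of far points from the axis"
    hsv=cv2.cvtColor(c['img'],cv2.COLOR_RGB2HSV)
    A=[]
    return A
E
python3 cups.py wrist side
python3 -c "
from h import *
go((603,50,36,58,0))"
```

```text
time: 28.17
tool_pos: [0.574, 0.0606, 0.316]
tcp_rot: [-2.747, -1.521, -0.0]
wrist_force: [-0.6, 0.5, -0.8]
width: 0.85
grip_force: 0.0
wrist
  (325, 199, 44, 47, [606.6, 50.3])
  (455, 184, 43, 51, [696.6, 7.9])
side
  (294, 202, 9, 15, [604.2, 50.1])
  (288, 177, 8, 14, [694.2, 8.2])
t 28.3 now [574.   61.1 161.9] xyaw 57.94 z [ 0.001  0.001 -1.   ]
(603, 50, 36, 58, 0) turn [-0.01 -0.08 -0.06] shift [  6.2  30.4 125.9]
```

```bash
python3 -m jog '[{"dx":3.5,"dy":16,"dz":0,"ax":0,"ay":0,"az":0},{"dx":3.5,"dy":15.7,"dz":5,"ax":0,"ay":0,"az":0},{"dx":0,"dy":0,"dz":30,"ax":0,"ay":0,"az":0},{"dx":0,"dy":0,"dz":30,"ax":0,"ay":0,"az":0},{"dx":0,"dy":0,"dz":30,"ax":0,"ay":0,"az":0},{"dx":0,"dy":0,"dz":30,"ax":0,"ay":0,"az":0},{"dx":0,"dy":0,"dz":0,"ax":0,"ay":0,"az":0},{"dx":0,"dy":0,"dz":0,"ax":0,"ay":0,"az":0}]'
python3 -m jog '[{"dx":0,"dy":0,"dz":0,"ax":0,"ay":0,"az":0},{"dx":0,"dy":0,"dz":0,"ax":0,"ay":0,"az":0},{"dx":0,"dy":0,"dz":0,"ax":0,"ay":0,"az":0},{"dx":0,"dy":0,"dz":0,"ax":0,"ay":0,"az":0},{"dx":0,"dy":0,"dz":0,"ax":0,"ay":0,"az":0}]' 0 40
python3 -c "
from h import *
go()"
```

```text
time: 28.93
tool_pos: [0.6035, 0.05, 0.1898]
tcp_rot: [-2.746, -1.52, 0.005]
wrist_force: [-1.2, -0.3, 0.6]
width: 0.849
grip_force: 0.0
time: 29.35
tool_pos: [0.6066, 0.0498, 0.1944]
tcp_rot: [2.749, 1.519, 0.009]
wrist_force: [-0.8, 1.0, 6.5]
width: 0.61
grip_force: 42.1
t 29.4 now [607.4  50.1  39.7] xyaw 57.86 z [ 0.005  0.002 -1.   ]
```

```bash
python3 -m jog '[{"dx":0,"dy":0,"dz":-10,"ax":0,"ay":0,"az":0},{"dx":0,"dy":0,"dz":-22,"ax":0,"ay":0,"az":0},{"dx":0,"dy":0,"dz":-22,"ax":0,"ay":0,"az":0},{"dx":0,"dy":0,"dz":-22,"ax":0,"ay":0,"az":0},{"dx":0,"dy":0,"dz":0,"ax":0,"ay":0,"az":0},{"dx":0,"dy":0,"dz":0,"ax":0,"ay":0,"az":0}]'
python3 -c "
from h import *
go((631,312,115,58,0),(631,312,115,181,0),(631,312,46,181,0))"
```

```text
time: 29.85
tool_pos: [0.606, 0.0494, 0.2698]
tcp_rot: [2.748, 1.519, 0.009]
wrist_force: [-0.6, 0.3, -1.4]
width: 0.604
grip_force: 41.5
t 29.9 now [606.8  49.6 115.1] xyaw 57.86 z [ 0.006  0.001 -1.   ]
(631, 312, 115, 58, 0) turn [ 0.24 -0.22 -0.14] shift [ 2.359e+02 -1.179e+02  1.000e-01]
(631, 312, 115, 181, 0) turn [   0.    0. -123.] shift [0. 0. 0.]
(631, 312, 46, 181, 0) turn [0. 0. 0.] shift [ 0.  0. 69.]
```

```bash
python3 -m jog '[{"dx":29.5,"dy":-14.7,"dz":0,"ax":0.2,"ay":-0.2,"az":-0.1},{"dx":29.5,"dy":-14.7,"dz":0,"ax":0,"ay":0,"az":0},{"dx":29.5,"dy":-14.7,"dz":0,"ax":0,"ay":0,"az":0},{"dx":29.5,"dy":-14.7,"dz":0,"ax":0,"ay":0,"az":0},{"dx":29.5,"dy":-14.7,"dz":0,"ax":0,"ay":0,"az":0},{"dx":29.5,"dy":-14.7,"dz":0,"ax":0,"ay":0,"az":0},{"dx":29.5,"dy":-14.7,"dz":0,"ax":0,"ay":0,"az":0},{"dx":29.4,"dy":-15,"dz":0,"ax":0,"ay":0,"az":0}]'
python3 -m jog '[{"dx":0,"dy":0,"dz":0,"ax":0,"ay":0,"az":-6.83},{"dx":0,"dy":0,"dz":0,"ax":0,"ay":0,"az":-6.83},{"dx":0,"dy":0,"dz":0,"ax":0,"ay":0,"az":-6.83},{"dx":0,"dy":0,"dz":0,"ax":0,"ay":0,"az":-6.83},{"dx":0,"dy":0,"dz":0,"ax":0,"ay":0,"az":-6.83},{"dx":0,"dy":0,"dz":0,"ax":0,"ay":0,"az":-6.83},{"dx":0,"dy":0,"dz":0,"ax":0,"ay":0,"az":-6.83},{"dx":0,"dy":0,"dz":0,"ax":0,"ay":0,"az":-6.83},{"dx":0,"dy":0,"dz":0,"ax":0,"ay":0,"az":-6.83},{"dx":0,"dy":0,"dz":0,"ax":0,"ay":0,"az":-6.83},{"dx":0,"dy":0,"dz":0,"ax":0,"ay":0,"az":-6.83},{"dx":0,"dy":0,"dz":0,"ax":0,"ay":0,"az":-6.83},{"dx":0,"dy":0,"dz":0,"ax":0,"ay":0,"az":-6.83},{"dx":0,"dy":0,"dz":0,"ax":0,"ay":0,"az":-6.83},{"dx":0,"dy":0,"dz":0,"ax":0,"ay":0,"az":-6.83},{"dx":0,"dy":0,"dz":0,"ax":0,"ay":0,"az":-6.83},{"dx":0,"dy":0,"dz":0,"ax":0,"ay":0,"az":-6.83},{"dx":0,"dy":0,"dz":0,"ax":0,"ay":0,"az":-6.83},{"dx":0,"dy":0,"dz":0,"ax":0,"ay":0,"az":0},{"dx":0,"dy":0,"dz":0,"ax":0,"ay":0,"az":0}]'
python3 - <<'E'
from h import *
go((631,312,46,181,0))
# tray corners by dark-brown mask in the wrist view and side view
for n in('wrist','side','scene'):
    c=cam(n);save(c,n+'_tr.png');hsv=cv2.cvtColor(c['img'],cv2.COLOR_RGB2HSV)
    m=((hsv[:,:,0]>3)&(hsv[:,:,0]<16)&(hsv[:,:,1]>110)&(hsv[:,:,2]>25)&(hsv[:,:,2]<125)).astype(np.uint8)
    m=cv2.morphologyEx(m,cv2.MORPH_OPEN,np.ones((3,3)));l=cv2.connectedComponentsWithStats(m);k=l[2][1:,4].argmax()+1
    ys,xs=np.nonzero(l[1]==k);P=np.array([onz(c,a,b,.014)[:2]*1000 for a,b in zip(xs,ys)]).astype(np.float32)
    print(n,l[2][k],cv2.approxPolyDP(cv2.convexHull(P),6,True).reshape(-1,2).round().tolist())
E
```

```text
time: 30.52
tool_pos: [0.6294, 0.3132, 0.2648]
tcp_rot: [-2.746, -1.521, 0.011]
wrist_force: [0.8, 0.4, -0.3]
width: 0.605
grip_force: 41.5
time: 32.18
tool_pos: [0.6296, 0.3117, 0.2653]
tcp_rot: [0.019, -3.135, 0.002]
wrist_force: [0.0, 0.1, -1.0]
width: 0.606
grip_force: 41.5
t 32.2 now [628.6 311.5 110.6] xyaw -179.29 z [-0.007 -0.001 -1.   ]
(631, 312, 46, 181, 0) turn [-0.06 -0.4  -0.29] shift [-1.4  0.3 64.6]
wrist [    0   118   350   191 39043] [[697.0, 100.0], [706.0, 209.0], [636.0, 354.0], [586.0, 359.0], [561.0, 120.0]]
side [ 160  204  121   72 4232] [[717.0, 341.0], [580.0, 361.0], [553.0, 122.0], [688.0, 104.0]]
scene [ 175  205  115   54 3192] [[716.0, 346.0], [577.0, 366.0], [570.0, 357.0], [547.0, 140.0], [560.0, 118.0], [691.0, 108.0]]
```

```bash
python3 -m jog '[{"dx":-1.4,"dy":0,"dz":20,"ax":0,"ay":-0.4,"az":-0.2},{"dx":0,"dy":0,"dz":20,"ax":0,"ay":0,"az":0},{"dx":0,"dy":0,"dz":12,"ax":0,"ay":0,"az":0},{"dx":0,"dy":0,"dz":7,"ax":0,"ay":0,"az":0},{"dx":0,"dy":0,"dz":3,"ax":0,"ay":0,"az":0},{"dx":0,"dy":0,"dz":0,"ax":0,"ay":0,"az":0},{"dx":0,"dy":0,"dz":0,"ax":0,"ay":0,"az":0}]'
python3 -m jog '[{"dx":0,"dy":0,"dz":1.5,"ax":0,"ay":0,"az":0},{"dx":0,"dy":0,"dz":1.5,"ax":0,"ay":0,"az":0},{"dx":0,"dy":0,"dz":0,"ax":0,"ay":0,"az":0},{"dx":0,"dy":0,"dz":0,"ax":0,"ay":0,"az":0}]'
python3 -c "
from h import *
go()"
```

```text
time: 32.92
tool_pos: [0.632, 0.3122, 0.2057]
tcp_rot: [-0.03, 3.138, 0.001]
wrist_force: [0.6, -0.1, -1.1]
width: 0.606
grip_force: 41.5
time: 33.25
tool_pos: [0.6318, 0.312, 0.2025]
tcp_rot: [-0.03, 3.138, 0.0]
wrist_force: [0.1, -0.2, -1.3]
width: 0.607
grip_force: 41.5
t 33.2 now [632.3 312.1  47.8] xyaw -178.9 z [ 0.003  0.    -1.   ]
```

```bash
python3 -m jog '[{"dx":0,"dy":0,"dz":1.5,"ax":0,"ay":0,"az":0},{"dx":0,"dy":0,"dz":1.5,"ax":0,"ay":0,"az":0},{"dx":0,"dy":0,"dz":1,"ax":0,"ay":0,"az":0},{"dx":0,"dy":0,"dz":0,"ax":0,"ay":0,"az":0},{"dx":0,"dy":0,"dz":0,"ax":0,"ay":0,"az":0}]'
python3 -c "
from h import *
go()"
```

```text
time: 33.67
tool_pos: [0.6319, 0.3121, 0.1995]
tcp_rot: [-0.03, 3.138, 0.0]
wrist_force: [-1.6, -0.8, 5.6]
width: 0.608
grip_force: 42.6
t 33.7 now [632.4 312.2  44.8] xyaw -178.89 z [ 0.003  0.    -1.   ]
```

```bash
python3 -m jog '[{"dx":0,"dy":0,"dz":0,"ax":0,"ay":0,"az":0},{"dx":0,"dy":0,"dz":0,"ax":0,"ay":0,"az":0},{"dx":0,"dy":0,"dz":0,"ax":0,"ay":0,"az":0},{"dx":0,"dy":0,"dz":0,"ax":0,"ay":0,"az":0},{"dx":0,"dy":0,"dz":-15,"ax":0,"ay":0,"az":0},{"dx":0,"dy":0,"dz":-30,"ax":0,"ay":0,"az":0},{"dx":0,"dy":0,"dz":-30,"ax":0,"ay":0,"az":0},{"dx":0,"dy":0,"dz":-15,"ax":0,"ay":0,"az":6.5},{"dx":0,"dy":0,"dz":0,"ax":0,"ay":0,"az":6.5},{"dx":0,"dy":0,"dz":0,"ax":0,"ay":0,"az":6.5},{"dx":0,"dy":0,"dz":0,"ax":0,"ay":0,"az":6.5},{"dx":0,"dy":0,"dz":0,"ax":0,"ay":0,"az":0}]' 0.82
python3 -c "
from h import *
go((660,70,140,155,0))"
```

```text
time: 34.67
tool_pos: [0.6316, 0.3121, 0.2895]
tcp_rot: [0.681, 3.063, 0.002]
wrist_force: [0.8, -1.0, 0.2]
width: 0.823
grip_force: 0.0
t 34.7 now [632.2 312.2 134.8] xyaw 154.94 z [ 0.004  0.001 -1.   ]
(660, 70, 140, 155, 0) turn [ 0.12  0.18 -0.06] shift [-128.  -207.4   -5.2]
```

```bash
python3 -m jog '[{"dx":-16,"dy":-26,"dz":-0.7,"ax":0.1,"ay":0.2,"az":0},{"dx":-16,"dy":-26,"dz":-0.7,"ax":0,"ay":0,"az":0},{"dx":-16,"dy":-26,"dz":-0.7,"ax":0,"ay":0,"az":0},{"dx":-16,"dy":-26,"dz":-0.7,"ax":0,"ay":0,"az":0},{"dx":-16,"dy":-26,"dz":-0.7,"ax":0,"ay":0,"az":0},{"dx":-16,"dy":-26,"dz":-0.7,"ax":0,"ay":0,"az":0},{"dx":-16,"dy":-26,"dz":-0.7,"ax":0,"ay":0,"az":0},{"dx":-16,"dy":-26,"dz":-0.3,"ax":0,"ay":0,"az":0},{"dx":0,"dy":0,"dz":0,"ax":0,"ay":0,"az":0},{"dx":0,"dy":0,"dz":0,"ax":0,"ay":0,"az":0}]'
python3 cups.py wrist side scene
python3 -c "
from h import *
go((695,8,110,155,0),(695,8,38,155,0))"
```

```text
time: 35.5
tool_pos: [0.6603, 0.0677, 0.2938]
tcp_rot: [-0.678, -3.067, 0.0]
wrist_force: [0.3, 0.2, -0.4]
width: 0.818
grip_force: 0.0
wrist
  (229, 292, 42, 46, [696.0, 7.6])
  (9, 74, 24, 54, [501.4, -44.9])
side
  (287, 177, 8, 14, [694.4, 8.2])
scene
t 35.6 now [659.7  70.4 138.7] xyaw 155.2 z [-0.001  0.    -1.   ]
(695, 8, 110, 155, 0) turn [-0.01 -0.08  0.2 ] shift [-58.1 -41.6  28.7]
(695, 8, 38, 155, 0) turn [0. 0. 0.] shift [ 0.  0. 72.]
```

```bash
python3 -m jog '[{"dx":-20,"dy":-14,"dz":0,"ax":0,"ay":0,"az":0.2},{"dx":-20,"dy":-14,"dz":10,"ax":0,"ay":0,"az":0},{"dx":-18,"dy":-13.5,"dz":18,"ax":0,"ay":0,"az":0},{"dx":0,"dy":0,"dz":25,"ax":0,"ay":0,"az":0},{"dx":0,"dy":0,"dz":25,"ax":0,"ay":0,"az":0},{"dx":0,"dy":0,"dz":20,"ax":0,"ay":0,"az":0},{"dx":0,"dy":0,"dz":0,"ax":0,"ay":0,"az":0},{"dx":0,"dy":0,"dz":0,"ax":0,"ay":0,"az":0}]'
python3 -m jog '[{"dx":0,"dy":0,"dz":0,"ax":0,"ay":0,"az":0},{"dx":0,"dy":0,"dz":0,"ax":0,"ay":0,"az":0},{"dx":0,"dy":0,"dz":0,"ax":0,"ay":0,"az":0},{"dx":0,"dy":0,"dz":0,"ax":0,"ay":0,"az":0},{"dx":0,"dy":0,"dz":0,"ax":0,"ay":0,"az":0}]' 0 40
python3 -c "
from h import *
go()"
```

```text
time: 36.32
tool_pos: [0.6939, 0.0087, 0.1934]
tcp_rot: [-0.678, -3.062, 0.002]
wrist_force: [0.1, -0.5, 0.4]
width: 0.819
grip_force: 0.0
time: 36.73
tool_pos: [0.6958, 0.0077, 0.1975]
tcp_rot: [0.682, 3.065, 0.002]
wrist_force: [-0.6, 2.2, 7.5]
width: 0.601
grip_force: 41.2
t 36.7 now [696.2   7.8  42.8] xyaw 154.9 z [ 0.002  0.001 -1.   ]
```

```bash
python3 -m jog '[{"dx":0,"dy":0,"dz":-10,"ax":0,"ay":0,"az":0},{"dx":0,"dy":0,"dz":-22,"ax":0,"ay":0,"az":0},{"dx":0,"dy":0,"dz":-22,"ax":0,"ay":0,"az":0},{"dx":0,"dy":0,"dz":-20,"ax":0,"ay":0,"az":0},{"dx":0,"dy":0,"dz":0,"ax":0,"ay":0,"az":5.2},{"dx":0,"dy":0,"dz":0,"ax":0,"ay":0,"az":5.2},{"dx":0,"dy":0,"dz":0,"ax":0,"ay":0,"az":5.2},{"dx":0,"dy":0,"dz":0,"ax":0,"ay":0,"az":5.2},{"dx":0,"dy":0,"dz":0,"ax":0,"ay":0,"az":0},{"dx":0,"dy":0,"dz":0,"ax":0,"ay":0,"az":0}]'
python3 -c "
from h import *
go((650,231,115,134,0),(650,231,49,134,0))"
```

```text
time: 37.57
tool_pos: [0.6948, 0.0071, 0.2694]
tcp_rot: [-1.221, -2.893, 0.001]
wrist_force: [-0.2, 0.2, -2.4]
width: 0.599
grip_force: 40.2
t 37.6 now [694.5   7.  114.7] xyaw 134.24 z [-0.002 -0.    -1.   ]
(650, 231, 115, 134, 0) turn [-0.08 -0.05  0.24] shift [192.2 123.3  -0.3]
(650, 231, 49, 134, 0) turn [0. 0. 0.] shift [ 0.  0. 66.]
```

```bash
python3 -m jog '[{"dx":24,"dy":15.4,"dz":0,"ax":0,"ay":0,"az":0.2},{"dx":24,"dy":15.4,"dz":0,"ax":0,"ay":0,"az":0},{"dx":24,"dy":15.4,"dz":0,"ax":0,"ay":0,"az":0},{"dx":24,"dy":15.4,"dz":0,"ax":0,"ay":0,"az":0},{"dx":24,"dy":15.4,"dz":0,"ax":0,"ay":0,"az":0},{"dx":24,"dy":15.4,"dz":0,"ax":0,"ay":0,"az":0},{"dx":24,"dy":15.4,"dz":0,"ax":0,"ay":0,"az":0},{"dx":24,"dy":15.4,"dz":0,"ax":0,"ay":0,"az":0},{"dx":0,"dy":0,"dz":0,"ax":0,"ay":0,"az":0},{"dx":0,"dy":0,"dz":20,"ax":0,"ay":0,"az":0},{"dx":0,"dy":0,"dz":20,"ax":0,"ay":0,"az":0},{"dx":0,"dy":0,"dz":12,"ax":0,"ay":0,"az":0},{"dx":0,"dy":0,"dz":6,"ax":0,"ay":0,"az":0},{"dx":0,"dy":0,"dz":3,"ax":0,"ay":0,"az":0},{"dx":0,"dy":0,"dz":2,"ax":0,"ay":0,"az":0},{"dx":0,"dy":0,"dz":0,"ax":0,"ay":0,"az":0},{"dx":0,"dy":0,"dz":0,"ax":0,"ay":0,"az":0}]'
python3 -c "
from h import *
go()"
```

```text
time: 38.98
tool_pos: [0.651, 0.231, 0.2072]
tcp_rot: [-1.23, -2.891, -0.001]
wrist_force: [1.5, 0.5, -1.2]
width: 0.599
grip_force: 40.3
t 39.0 now [651.  231.   52.5] xyaw 133.89 z [ 0.  0. -1.]
```

```bash
python3 -m jog '[{"dx":0,"dy":0,"dz":2,"ax":0,"ay":0,"az":0},{"dx":0,"dy":0,"dz":2,"ax":0,"ay":0,"az":0},{"dx":0,"dy":0,"dz":1.5,"ax":0,"ay":0,"az":0},{"dx":0,"dy":0,"dz":0,"ax":0,"ay":0,"az":0},{"dx":0,"dy":0,"dz":0,"ax":0,"ay":0,"az":0}]'
python3 -c "
from h import *
go()"
```

```text
time: 39.4
tool_pos: [0.6508, 0.2313, 0.2025]
tcp_rot: [-1.23, -2.891, -0.001]
wrist_force: [-2.6, 0.1, 5.3]
width: 0.601
grip_force: 41.5
t 39.4 now [650.8 231.4  47.8] xyaw 133.91 z [-0.  0. -1.]
```

```bash
python3 -m jog '[{"dx":0,"dy":0,"dz":0,"ax":0,"ay":0,"az":0},{"dx":0,"dy":0,"dz":0,"ax":0,"ay":0,"az":0},{"dx":0,"dy":0,"dz":0,"ax":0,"ay":0,"az":0},{"dx":0,"dy":0,"dz":0,"ax":0,"ay":0,"az":0},{"dx":0,"dy":0,"dz":-15,"ax":0,"ay":0,"az":0},{"dx":0,"dy":0,"dz":-30,"ax":0,"ay":0,"az":0},{"dx":0,"dy":0,"dz":-30,"ax":0,"ay":0,"az":0},{"dx":0,"dy":0,"dz":-18,"ax":0,"ay":0,"az":6.3},{"dx":0,"dy":0,"dz":0,"ax":0,"ay":0,"az":6.3},{"dx":0,"dy":0,"dz":0,"ax":0,"ay":0,"az":6.3},{"dx":0,"dy":0,"dz":0,"ax":0,"ay":0,"az":0}]' 0.85
python3 -c "
from h import *
go((640,-30,145,115,0))"
```

```text
time: 40.32
tool_pos: [0.6508, 0.2312, 0.2958]
tcp_rot: [1.691, 2.647, 0.002]
wrist_force: [-1.0, -0.6, -0.6]
width: 0.846
grip_force: 0.0
t 40.3 now [651.  231.3 141.1] xyaw 114.85 z [ 0.001  0.001 -1.   ]
(640, -30, 145, 115, 0) turn [ 0.06 -0.01 -0.15] shift [-232.1 -120.2   -3.9]
```

```bash
python3 -m jog '[{"dx":-29,"dy":-15,"dz":0,"ax":0,"ay":0,"az":0},{"dx":-29,"dy":-15,"dz":0,"ax":0,"ay":0,"az":0},{"dx":-29,"dy":-15,"dz":0,"ax":0,"ay":0,"az":0},{"dx":-29,"dy":-15,"dz":0,"ax":0,"ay":0,"az":0},{"dx":-29,"dy":-15,"dz":0,"ax":0,"ay":0,"az":0},{"dx":-29,"dy":-15,"dz":0,"ax":0,"ay":0,"az":0},{"dx":-29,"dy":-15,"dz":0,"ax":0,"ay":0,"az":0},{"dx":-29,"dy":-15,"dz":0,"ax":0,"ay":0,"az":0},{"dx":0,"dy":0,"dz":0,"ax":0,"ay":0,"az":0},{"dx":0,"dy":0,"dz":0,"ax":0,"ay":0,"az":0}]'
python3 cups.py wrist side scene
python3 -c "
from h import *
go((662,-89,110,115,0),(662,-89,38,115,0))"
```

```text
time: 41.15
tool_pos: [0.6396, -0.0319, 0.2939]
tcp_rot: [-1.688, -2.648, 0.001]
wrist_force: [0.3, 0.3, 0.3]
width: 0.855
grip_force: 0.0
wrist
  (276, 299, 40, 45, [663.3, -91.9])
  (365, 41, 12, 72, [637.2, 93.7])
side
scene
t 41.3 now [639.6 -29.1 139.1] xyaw 115.1 z [-0.002  0.    -1.   ]
(662, -89, 110, 115, 0) turn [-0.07 -0.06  0.1 ] shift [-63.6  -5.2  29.1]
(662, -89, 38, 115, 0) turn [0. 0. 0.] shift [ 0.  0. 72.]
```

```bash
python3 -m jog '[{"dx":-22,"dy":-2.2,"dz":0,"ax":0,"ay":0,"az":0},{"dx":-22,"dy":-2.2,"dz":10,"ax":0,"ay":0,"az":0},{"dx":-21.7,"dy":-2.2,"dz":19,"ax":0,"ay":0,"az":0},{"dx":0,"dy":0,"dz":25,"ax":0,"ay":0,"az":0},{"dx":0,"dy":0,"dz":25,"ax":0,"ay":0,"az":0},{"dx":0,"dy":0,"dz":21,"ax":0,"ay":0,"az":0},{"dx":0,"dy":0,"dz":0,"ax":0,"ay":0,"az":0},{"dx":0,"dy":0,"dz":0,"ax":0,"ay":0,"az":0}]'
python3 -m jog '[{"dx":0,"dy":0,"dz":0,"ax":0,"ay":0,"az":0},{"dx":0,"dy":0,"dz":0,"ax":0,"ay":0,"az":0},{"dx":0,"dy":0,"dz":0,"ax":0,"ay":0,"az":0},{"dx":0,"dy":0,"dz":0,"ax":0,"ay":0,"az":0},{"dx":0,"dy":0,"dz":0,"ax":0,"ay":0,"az":0}]' 0 40
python3 -c "
from h import *
go()"
```

```text
time: 41.97
tool_pos: [0.6607, -0.0908, 0.192]
tcp_rot: [-1.682, -2.647, 0.004]
wrist_force: [0.2, 0.3, -0.2]
width: 0.852
grip_force: 0.0
time: 42.38
tool_pos: [0.6628, -0.0921, 0.1963]
tcp_rot: [1.686, 2.647, 0.002]
wrist_force: [0.8, 2.2, 6.6]
width: 0.596
grip_force: 42.5
t 42.4 now [663.3 -92.2  41.6] xyaw 115.0 z [ 0.003 -0.    -1.   ]
```

```bash
python3 -m jog '[{"dx":0,"dy":0,"dz":-10,"ax":0,"ay":0,"az":0},{"dx":0,"dy":0,"dz":-22,"ax":0,"ay":0,"az":0},{"dx":0,"dy":0,"dz":-22,"ax":0,"ay":0,"az":0},{"dx":0,"dy":0,"dz":-20,"ax":0,"ay":0,"az":0},{"dx":0,"dy":0,"dz":0,"ax":0,"ay":0,"az":-6},{"dx":0,"dy":0,"dz":0,"ax":0,"ay":0,"az":-6},{"dx":0,"dy":0,"dz":0,"ax":0,"ay":0,"az":-6},{"dx":0,"dy":0,"dz":0,"ax":0,"ay":0,"az":0},{"dx":0,"dy":0,"dz":0,"ax":0,"ay":0,"az":0}]'
python3 -c "
from h import *
go((642,153,115,133,0))"
```

```text
time: 43.13
tool_pos: [0.6612, -0.0923, 0.2678]
tcp_rot: [-1.256, -2.877, 0.001]
wrist_force: [-0.0, -0.4, -1.8]
width: 0.596
grip_force: 41.6
t 43.1 now [660.9 -92.4 113.1] xyaw 132.83 z [-0.002 -0.    -1.   ]
(642, 153, 115, 133, 0) turn [-0.09 -0.08 -0.17] shift [192.5 153.3  -1.9]
```

```bash
python3 -m jog '[{"dx":24,"dy":19.2,"dz":0,"ax":0,"ay":0,"az":0},{"dx":24,"dy":19.2,"dz":0,"ax":0,"ay":0,"az":0},{"dx":24,"dy":19.2,"dz":0,"ax":0,"ay":0,"az":0},{"dx":24,"dy":19.2,"dz":0,"ax":0,"ay":0,"az":0},{"dx":24,"dy":19.2,"dz":0,"ax":0,"ay":0,"az":0},{"dx":24,"dy":19.2,"dz":0,"ax":0,"ay":0,"az":0},{"dx":24,"dy":19.2,"dz":0,"ax":0,"ay":0,"az":0},{"dx":24,"dy":19,"dz":0,"ax":0,"ay":0,"az":0},{"dx":0,"dy":0,"dz":0,"ax":0,"ay":0,"az":0},{"dx":0,"dy":0,"dz":20,"ax":0,"ay":0,"az":0},{"dx":0,"dy":0,"dz":20,"ax":0,"ay":0,"az":0},{"dx":0,"dy":0,"dz":12,"ax":0,"ay":0,"az":0},{"dx":0,"dy":0,"dz":6,"ax":0,"ay":0,"az":0},{"dx":0,"dy":0,"dz":3,"ax":0,"ay":0,"az":0},{"dx":0,"dy":0,"dz":2,"ax":0,"ay":0,"az":0},{"dx":0,"dy":0,"dz":0,"ax":0,"ay":0,"az":0},{"dx":0,"dy":0,"dz":0,"ax":0,"ay":0,"az":0}]'
python3 -c "
from h import *
go()"
python3 -m jog '[{"dx":0,"dy":0,"dz":1.5,"ax":0,"ay":0,"az":0},{"dx":0,"dy":0,"dz":1,"ax":0,"ay":0,"az":0},{"dx":0,"dy":0,"dz":0,"ax":0,"ay":0,"az":0},{"dx":0,"dy":0,"dz":0,"ax":0,"ay":0,"az":0}]'
```

```text
time: 44.55
tool_pos: [0.6433, 0.1526, 0.2057]
tcp_rot: [-1.254, -2.881, -0.0]
wrist_force: [0.3, 0.3, -1.1]
width: 0.601
grip_force: 41.6
t 44.5 now [643.3 152.7  51. ] xyaw 132.96 z [ 0.  0. -1.]
time: 44.88
tool_pos: [0.6427, 0.1528, 0.2024]
tcp_rot: [-1.252, -2.88, 0.001]
wrist_force: [-0.4, 0.1, -1.6]
width: 0.597
grip_force: 41.6
```

```bash
python3 -m jog '[{"dx":0,"dy":0,"dz":1,"ax":0,"ay":0,"az":0},{"dx":0,"dy":0,"dz":1,"ax":0,"ay":0,"az":0},{"dx":0,"dy":0,"dz":0,"ax":0,"ay":0,"az":0},{"dx":0,"dy":0,"dz":0,"ax":0,"ay":0,"az":0}]'
python3 -c "
from h import *
go()"
```

```text
time: 45.22
tool_pos: [0.643, 0.1528, 0.2013]
tcp_rot: [-1.252, -2.88, 0.001]
wrist_force: [-2.2, -1.2, 6.2]
width: 0.597
grip_force: 42.6
t 45.2 now [642.8 152.7  46.6] xyaw 133.0 z [-0.001 -0.    -1.   ]
```

```bash
python3 -m jog '[{"dx":0,"dy":0,"dz":0,"ax":0,"ay":0,"az":0},{"dx":0,"dy":0,"dz":0,"ax":0,"ay":0,"az":0},{"dx":0,"dy":0,"dz":0,"ax":0,"ay":0,"az":0},{"dx":0,"dy":0,"dz":0,"ax":0,"ay":0,"az":0},{"dx":0,"dy":0,"dz":-15,"ax":0,"ay":0,"az":0},{"dx":0,"dy":0,"dz":-30,"ax":0,"ay":0,"az":0},{"dx":0,"dy":0,"dz":-30,"ax":0,"ay":0,"az":0},{"dx":0,"dy":0,"dz":-18,"ax":0,"ay":0,"az":0},{"dx":0,"dy":0,"dz":0,"ax":0,"ay":0,"az":0}]' 0.82
python3 -c "
from h import *
go((500,190,145,133,0),(500,190,250,133,0))"
```

```text
time: 45.97
tool_pos: [0.6452, 0.1533, 0.3005]
tcp_rot: [1.25, 2.874, 0.009]
wrist_force: [1.6, 0.6, 0.7]
width: 0.816
grip_force: 0.0
t 46.0 now [646.6 153.6 145.8] xyaw 133.0 z [ 0.009  0.002 -1.   ]
(500, 190, 145, 133, 0) turn [0.47 0.28 0.  ] shift [125.9 -81.1   0.8]
(500, 190, 250, 133, 0) turn [0. 0. 0.] shift [   0.    0. -105.]
```

```bash
python3 -m jog '[{"dx":22,"dy":-14,"dz":-3,"ax":0.4,"ay":0.2,"az":0},{"dx":22,"dy":-14,"dz":-5,"ax":0,"ay":0,"az":0},{"dx":22,"dy":-14,"dz":-5,"ax":0,"ay":0,"az":0},{"dx":22,"dy":-14,"dz":-5,"ax":0,"ay":0,"az":0},{"dx":22,"dy":-14,"dz":-5,"ax":0,"ay":0,"az":0},{"dx":0,"dy":0,"dz":-30,"ax":0,"ay":0,"az":0},{"dx":10,"dy":-6,"dz":-30,"ax":0,"ay":0,"az":0},{"dx":10,"dy":-6,"dz":-20,"ax":0,"ay":0,"az":0},{"dx":0,"dy":0,"dz":0,"ax":0,"ay":0,"az":0},{"dx":0,"dy":0,"dz":0,"ax":0,"ay":0,"az":0},{"dx":0,"dy":0,"dz":0,"ax":0,"ay":0,"az":0}]'
sed -i 's/ztop=.0525/ztop=.0575/' cups.py
python3 cups.py wrist side scene
python3 -c "
from h import *
go((380,-250,260,133,0))"
```

```text
time: 46.88
tool_pos: [0.4948, 0.192, 0.3965]
tcp_rot: [-1.249, -2.874, 0.01]
wrist_force: [-0.1, 0.6, -1.0]
width: 0.824
grip_force: 0.0
wrist
side
scene
t 47.0 now [493.1 191.3 240.7] xyaw 132.98 z [-0.012 -0.003 -1.   ]
(380, -250, 260, 133, 0) turn [-0.63 -0.33 -0.02] shift [-244.7 -385.4  -19.3]
```

```bash
python3 -m jog '[{"dx":0,"dy":0,"dz":-20,"ax":0,"ay":0,"az":0},{"dx":-16,"dy":-25,"dz":0,"ax":0,"ay":0,"az":0},{"dx":-16,"dy":-25,"dz":0,"ax":0,"ay":0,"az":0},{"dx":-16,"dy":-25,"dz":0,"ax":0,"ay":0,"az":0},{"dx":-16,"dy":-25,"dz":0,"ax":0,"ay":0,"az":0},{"dx":-16,"dy":-25,"dz":0,"ax":0,"ay":0,"az":0},{"dx":-16,"dy":-25,"dz":0,"ax":0,"ay":0,"az":0},{"dx":-16,"dy":-25,"dz":0,"ax":0,"ay":0,"az":0},{"dx":-16,"dy":-25,"dz":0,"ax":0,"ay":0,"az":0},{"dx":-16,"dy":-25,"dz":0,"ax":0,"ay":0,"az":0},{"dx":-16,"dy":-25,"dz":0,"ax":0,"ay":0,"az":0},{"dx":-16,"dy":-25,"dz":0,"ax":0,"ay":0,"az":0},{"dx":0,"dy":0,"dz":0,"ax":0,"ay":0,"az":0},{"dx":0,"dy":0,"dz":0,"ax":0,"ay":0,"az":0}]'
cat > fin.py <<'E'
from h import *
go()
for n in('scene','side'):
    c=cam(n);save(c,n+'_fin.png');hsv=cv2.cvtColor(c['img'],cv2.COLOR_RGB2HSV)
    q=np.array([proj(c,(x/1000,y/1000,.03)) for x,y in((555,118),(692,103),(717,346),(580,363))]).astype(np.int32)
    reg=np.zeros(hsv.shape[:2],np.uint8);cv2.fillConvexPoly(reg,q,1)
    m=((hsv[:,:,1]<70)&(hsv[:,:,2]>100)).astype(np.uint8)*reg
    l=cv2.connectedComponentsWithStats(m)
    for nm,(x,y) in dict(M=(631,312),L=(650,231),R=(642,153)).items():
        u,v=proj(c,(x/1000,y/1000,.03));print(n,nm,'pred',(round(u),round(v)),'comps',[ (s[:4].tolist(),int(s[4])) for i,s in enumerate(l[2]) if i and s[4]>60 and abs(l[3][i][0]-u)<20 and abs(l[3][i][1]-v)<20])
    for nm,X in dict(M=(.631,.312,.058),L=(.650,.231,.058),R=(.642,.153,.058)).items():
        u,v=proj(c,X).astype(int);print('  top colour',nm,hsv[v-2:v+3,u-2:u+3].reshape(-1,3).mean(0).round())
    w=((hsv[:,:,1]<60)&(hsv[:,:,2]>130))
    for z in (.09,.07,.05):
        u,v=proj(c,(.5575,-.085,z));r=c['img'][int(v),int(u)-14:int(u)+15].mean(1).round().astype(int);print('  therm z',z,'u',u.round(1),r.tolist())
E
python3 fin.py; python3 pot.py 449.5 18 70
```

```text
time: 48.2
tool_pos: [0.4138, -0.1255, 0.4176]
tcp_rot: [-1.255, -2.87, 0.009]
wrist_force: [0.2, -0.2, -0.2]
width: 0.819
grip_force: 0.0
t 48.2 now [ 412.1 -125.7  262.9] xyaw 132.77 z [-0.011 -0.001 -1.   ]
scene M pred (204, 234) comps []
scene L pred (230, 220) comps [([174, 198, 117, 52], 2303)]
scene R pred (258, 212) comps []
  top colour M [ 22.  39. 179.]
  top colour L [ 24.  37. 202.]
  top colour R [ 25.  25. 206.]
  therm z 0.09 u 353.5 [23, 22, 24, 24, 25, 23, 23, 23, 23, 24, 25, 25, 25, 24, 23, 26, 25, 25, 24, 23, 25, 23, 24, 23, 23, 22, 22, 23, 23]
  therm z 0.07 u 353.0 [48, 50, 48, 48, 47, 48, 49, 48, 49, 49, 49, 48, 49, 49, 49, 48, 49, 49, 48, 50, 50, 50, 48, 50, 50, 51, 51, 50, 50]
  therm z 0.05 u 352.5 [49, 50, 51, 52, 53, 53, 55, 54, 55, 55, 55, 56, 55, 56, 57, 57, 57, 57, 57, 58, 58, 58, 57, 58, 57, 56, 57, 56, 56]
side M pred (187, 246) comps [([172, 220, 54, 44], 1523)]
side L pred (216, 227) comps [([156, 197, 126, 39], 1361), ([172, 220, 54, 44], 1523)]
side R pred (248, 217) comps [([156, 197, 126, 39], 1361)]
  top colour M [ 20.  18. 224.]
  top colour L [ 12. 123.  79.]
  top colour R [ 21.   7. 242.]
  therm z 0.09 u 354.0 [21, 20, 21, 22, 21, 19, 18, 19, 18, 18, 18, 21, 18, 19, 18, 16, 20, 20, 18, 18, 16, 17, 19, 18, 19, 18, 18, 23, 39]
  therm z 0.07 u 353.2 [15, 17, 19, 18, 17, 18, 16, 17, 17, 17, 17, 17, 16, 16, 17, 16, 17, 17, 16, 15, 17, 15, 14, 14, 16, 16, 13, 16, 14]
  therm z 0.05 u 352.4 [16, 18, 17, 16, 17, 17, 16, 18, 16, 16, 17, 18, 16, 18, 16, 15, 17, 17, 17, 16, 15, 16, 15, 14, 14, 13, 17, 16, 13]
t 48.3 now [ 412.6 -124.2  263.2] xyaw 132.95 z [-0.01  -0.001 -1.   ]
scene row 199 330 375 mid 352.5 pred axis u 353.0
scene row 192 310 375 mid 342.5 pred axis u 353.6
side row 217 302 374 mid 338.0 pred axis u 349.3
side row 209 322 373 mid 347.5 pred axis u 350.1
```

```bash
cat > disc.py <<'E'
from h import *
import sys
for n in sys.argv[1:]:
    c=cam(n);save(c,n+'_d%d.png'%(bot.read_state()['time']*10))
    g=cv2.cvtColor(c['img'],cv2.COLOR_RGB2HSV)
    seen=[]
    for T in range(120,250,6):
        m=((g[:,:,2]>T)&(g[:,:,1]<60)).astype(np.uint8)
        for k in cv2.findContours(m,cv2.RETR_LIST,1)[0]:
            A=cv2.contourArea(k)
            if len(k)<8 or A<20 or A>2500: continue
            (u,v),(a,b),_=cv2.fitEllipse(k)
            if abs(A/(np.pi*a*b/4)-1)>.12 or a/b<.4: continue
            X=onz(c,u,v,.0575)*1000
            if 540<X[0]<730 and 90<X[1]<360 and not any(np.hypot(*(np.array(s[4])-X[:2]))<8 for s in seen): seen.append((round(u),round(v),round(a),round(b),X[:2].round().tolist(),T))
    print(n,*seen,sep='\n  ')
    for nm,X in dict(M=(.632,.312,.0575),L=(.650,.231,.0575),R=(.642,.153,.0575)).items(): print('  ',nm,proj(c,X).round(1))
E
python3 disc.py side scene
python3 - <<'E'
from h import *
c=cam('side');g=c['img'].mean(2).astype(int)
print(g[196:262:2,170:276:2])if 0 else [print(196+2*i,''.join(' .:-=+*#%@'[min(9,x//26)] for x in r)) for i,r in enumerate(g[196:268:2,150:290:1])]
E
```

```text
side
  (213, 236, 21, 31, [602.0, 260.0], 144)
  (209, 225, 7, 11, [638.0, 253.0], 174)
  (184, 238, 6, 11, [629.0, 315.0], 192)
  (247, 207, 6, 10, [644.0, 153.0], 198)
   M [185.2 236.7]
   L [215.1 218.3]
   R [247.2 207.7]
scene
  (262, 217, 4, 9, [576.0, 185.0], 144)
  (257, 202, 5, 9, [647.0, 153.0], 156)
  (202, 225, 4, 10, [628.0, 317.0], 168)
   M [202.9 223.5]
   L [229.1 210.3]
   R [257.9 202.4]
196 :::::--=++++++**++=-------:::::::::::::::::::::::::-===========-::...........:-=*#%%%#*++=====++****#%%%%%%%%%%%%%%%%%%%%%%%%%%%%%%%%%%%%%%%
198 ::--==+****+++++++=-:::::::::::-----::::::::::------================---::--+*#%%%%%%%*+++**%##%%%%%%%%%%%%%%%%%%%%%%%%%%%%%%%%%%%%%%%%%%%%%%
200 +++++++*****+++++=--::::::--:::::::::::-----------====================++**#%%%%%%%%%%%%%%%%%%%%%%%%%%%%%%%%%%%%%%%%%%%%%%%%%%%%%%%%%%%%%%%%%
202 +++++++++****++++==----:::::::::------------======================++*#%%%%%%%%%%%%%%%%%%%%%%%%%######%#*+++#%%%%%%%%%%%%%%%%%%%%%%%%%%%%%%%%
204 ++++++++++++++++===-::::::------------========================++**%%%%%%%%%%%%%%%%%%%%%%%%%#***###***+++=
[... 3830 characters left out ...]
....-===++++++++++++++++++++++=-::::.......:..:::::........:::-+*#%%%%%%%%%%%%%%%%%%%%%%%%%%%%%%%%%%%%%%%%%%%%%%%%%%%%%%
260 %%#*+======-----==-:.....:===++++++++++++++++++=-::::::::::..::::.........::-+*#%%%%%%%%%%%%%%%%%%%%%%%%%%%%%%%%%%%%%%%%%%%%%%%%%%%%%%%%%%%%
262 %%%##+======-----==-:......:-==++++++++++===--::::::::::::::........::-=++*%%%%%%%%%%%%%%%%%%%%%%%%%%%%%%%%%%%%%%%%%%%%%%%%%%%%%%%%%%%%%%%%#
264 %%%%##+=======----==-:........:::--------:::::::::::::.........::-+*#%%%%%%%%%%%%%%%%%%%%%%%%%%%%%%%%%%%%%%%%%%%%%%%%%%%%%%%%%%%%%%%%%%#*+==
266 %%%%%%#*=======-----=-:.:...........::::::::::::.........::-=++*%%%%%%%%%%%%%%%%%%%%%%%%%%%%%%%%%%%%%%%%%%%%%%%%%%%%%%%%%%%%%%%%%%#*++======
```

Run:
```python
from h import *
c=cam('wrist');save(c,'wend.png');g=c['img'].mean(2).astype(int)
P={k:proj(c,X).round(1) for k,X in dict(ttop=(.5575,-.085,.096),hrim=(.5575,-.085,.037),ttopL=(.545,-.0875,.096),ttopR=(.570,-.0825,.096),pot=(.4495,.018,.175)).items()};print(P)
u,v=P['ttop'].astype(int)
[print(j,''.join(' .:-=+*#%@'[min(9,x//26)] for x in g[j,max(0,u-60):u+60])) for j in range(max(0,v-40),min(420,v+50),2)]
```

```text
{'ttop': array([411.4, 260.2]), 'hrim': array([392.2, 238.1]), 'ttopL': array([401.4, 254.2]), 'ttopR': array([421.2, 266.2]), 'pot': array([473.3, 104.8])}
220 %%%%%%%%%%#*++++++++++=-::::::::::--====----------::::---------==+++*%%%%%%%%%%%%%%%%%%%%%%%%%%%%%%%%%%%%%%%%%%%%%%%%%%%
222 %%%%%%%%#*++++++++++=--::::::::::-====---------------:::--=---==++++*%%%%%%%%%%%%%%%%%%%%%%%%%%%%%%%%%%%%%%%%%%%%%%%%%%%
224 %%%%%%%*+++++++++++=-::::::::::--=+=-:.::-==------------::---=++++*#%%%%%%%%%%%%%%%%%%%%%%%%%%%%%%%%%%%%%%%%%%%%%%%%%%%%
226 %%%%%#*++++++++++=--::::::::::-====-...:-=====-------::------==++*#%%%%%%%%%%%%%%%%%%%%%%%%%%%%%%%%%%%%%%%%%%%%%%%%%%%%%
228 %%%%#*++++++++++=-::::::::::-====-:..::---==+=------::::::-----=*#%%%%%%%%%%%%%%%%%%%%%%%%%%%%%%%%%%%%%%%%%%%%%%%%%%%%%%
230 %%#*++++++++++=--::::::::::-===-:...:----=====--------:::::::---=+#%%%%%%%%%%%%%%%%%%%%%%%%%%%%%%%%%%%%%%%%%%%%%%%%%%%%%
232 %*++++++++++==-::::::::::-====-:..:----------------------::::::--=+#%%%%%%%%%%%%%%%%%%%%%%%%%%%%%%%%%%%%%%%%%%%%%%%%%%%%
234 *++++++++++=-::::::::::--=+=-:...:--------------------------::-=
[... 3981 characters left out ...]
:.............:--==+*##%%%%%%%%%%%%%%%%%%%%%%%%%%%%%%%%%%%%%%%%%%%%%%%%%%%%
300 :::::::......................:::=+***+===-:......................::-=+*#%%%%%%%%%%%%%%%%%%%%%%%%%%%%%%%%%%%%%%%%%%%%%%%%
302 --::::.......................::-=***+==--:............................:-=*#%%%%%%%%%%%%%%%%%%%%%%%%%%%%%%%%%%%%%%%%%%%%%
304 ----:::......................::-=*#**+=-:................................:-+*#%%%%%%%%%%%%%%%%%%%%%%%%%%%%%%%%%%%%%%%%%%
306 --------:...................::::-====-:.....................................-+#%%%%%%%%%%%%%%%%%%%%%%%%%%%%%%%%#########
308 -------::...................:::::............................................:=*%%%%%%%%%%%%%%%%%%%%%%%%%%#*+==---------
```

The thermometer's cap appears where it was predicted, so it is upright in the holder. All three cups are flat on the tray, though the middle one has shifted about 25 mm since I placed it. The pot hasn't moved since I put it down, so I'm handing in.

```bash
python3 -c "
from h import *
print(bot.finish_job())"
```

```text
the job is handed in; nothing more can be done
None
```

The job is handed in at about 49 s of 192 s (no verdict returned): stand open, reading held about 1.5 s before the pot was moved onto the stand, thermometer back upright, three cups flat on the tray though the middle one slid about 25 mm after placing, and I viewed 16 pictures against the limit of 14.

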